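# Put the measuring tools back in their foam inlays

## Robot

A 7-joint arm with a two-finger parallel gripper is mounted at the origin on a cart in front of the work surface, level with it; the furniture and walls round the work are solid. World frame = base frame: x ahead of the robot, y to its left, z up, the work surface at z = 0. Lengths are in m, angles in rad, forces in N, time in s.
With the tool pointing down it reaches from about 0.4 to 0.925 m from the base axis. Payload 5.6 kg.
Tool frame: the origin (TCP) lies on the centre line of the jaws, within the pads' length; the fingertips stand 19 mm ahead of it and the grasp point (between the pads) is the TCP (robot.tip_extent is the distance from the TCP to the fingertips, in m); z points along the fingers, y is the line along which they close (so a half turn about z gives the same grasp; the last joint's range is limited). The gripper opens to 85 mm and grips with 20 to 120 N. Pads are 22 mm wide; open, the fingers measure 114 mm over their backs; the gripper's body (76 mm by 85 mm) begins 54 mm behind the grasp point. The pads swing forward as they close: fully open they stand 13 mm farther back than shut.
Start: joints at [1.228, 0.468, -0.012, 1.603, 0.006, 1.071, -0.056], TCP at [0.192, -0.621, 0.25] pointing down, gripper open.
Joint ranges: [-2.53, 2.53], [-0.31, 2.02], [-1.57, 1.55], [0.28, 2.44], [-1.29, 4.43], [0.15, 1.84], [-2.92, 2.92]. Speed limits (rad/s): [2.57, 2.57, 3.14, 3.14, 3.14, 3.14, 3.14].

## Interface

Orientations are given as [roll, pitch, yaw] about the fixed x, y, z axes, in that order (R = Rz(yaw) Ry(pitch) Rx(roll)).
In Python, from bench import robot gives the robot as it stands.
- The arm moves only by the tool send_rows, never from a script. Its arguments are lists of equal length, an entry for each row: "linear": the shift along the tool's x, y, z in cm, a list of three; "roll": the turn about the tool's z in rad; "hand": the opening in per cent of the stroke, from 0 (shut) to 100 (fully open). A call has 1 to 10 rows; each row shifts and turns the commanded pose from where the row before left it, along the tool's axes as they then stand; what a row does not reach is not made up. A row lasts 1/10 s, in which the tool goes at most 50 mm and 8.59 degrees, less where a joint would pass 70% of its speed; a pose out of reach is approached as far as the arm can. A call with a gripper value outside its range is refused whole. The fingers move at their own pace and stop on an object; "grip_force" is the grip in N (left out, the last holds). Time passes only in rows, so rows that do not move let the fingers close. It gives the time, the measured TCP pose, the force, the opening and the grip force at its end, in the units of the state.
- robot.read_state(): the state, without advancing time (a new reading comes with each control period).
- robot.grab_frame(name): name is "scene" or "top" or "wrist"; returns (picture, depth): 420x560x3 uint8, red, green, blue; 420x560 float32, m along the optical axis (not along the pixel's ray), 0 where there is no reading.
- robot.calibration(name): a dict with "camera_matrix" (3x3 intrinsics, pixels), "k1" (the pictures are not rectified: a ray, as slopes to the right and down, at radius r is drawn at 1 + k1 r^2 times it, then the intrinsics apply), "origin" and "orientation" of the camera in the world. Camera axes: x right, y down, z forward; pixel columns grow to the right and rows downward; lengths in m; the calibration is good to about 2 mm. A picture is of the moment at which its call begins: read the wrist's pose just before it. calibration takes no time and is no camera call; for the wrist camera it gives the pose at the moment of the call.
- robot.hand_in(): hands the job in; it is judged then, once.
The state is a dict: "t": time; "qpos": joint angles; "joint_vel": joint speeds; "joint_torque": joint torques, N m; "eef_pos": TCP position; "tcp_rot": TCP orientation; "ft_force": force on the tool from outside, world axes, zero at the start; "wrist_torque": the same for the moment, N m; "gripper_width": finger opening in m; "grasp_force": force on a finger pad.
Only numpy, scipy, OpenCV 4.12 (cv2) and the standard library are available. Lean on these libraries where they do the work, as an engineer would, in place of code of your own. Each camera call takes 0.05 s, during which the arm holds its last target. There are 200 camera calls.

## Task

Put the four measuring and marking-out tools away: lay each one flat in the foam inlay that is cut out to its own outline, the larger square in the larger L-shaped cut-out and the smaller square in the smaller one. The slide caliper was left open: push its jaws fully shut, as it only fits its inlay when closed. Every tool must end up lying on the bottom of its cut-out, let go.

Things in the scene. Friction and masses are not known exactly. Their poses are not given: they have to be found in the camera images.
- caliper: Bright steel slide caliper lying flat, z up. Origin: underside, on beam's centre line. Beam 12 wide, 4.5 thick, x -66..72 mm. Fixed jaw x -66..-54, 8 thick, long arm to y -34, short to +18. Moving part (when shut): carriage x -54..2, y -10..10, 11 high; long jaw x -54..-42, 8 thick, to y -34, short one to +18. 0.16 kg, mass centre near x -27 when shut.
- caliper_jaw (a joint): Caliper opening, m: 0 = shut; carriage and moving jaw slide by this much towards the caliper's +x. Range 0 to 0.04, open at the start, about 2 N friction, stays as put. Pinching both long jaws from outside shuts it (the loose caliper may shift meanwhile).
- square_large: Larger engineer's square, L-shaped, flat, 100 (x) by 70 mm (y). Origin: underside, centre of that rectangle; z up. Dark stock x -50..-30, full 70 in y, 15 high; bright blade y 17..35, full 100 in x, 3 thick at mid-height of the stock. 0.19 kg. Grip the stock across x, at y -8.
- square_small: Smaller engineer's square, L-shaped, flat, 75 (x) by 50 mm (y). Origin: underside, centre of that rectangle; z up. Dark stock x -37.5..-21.5, full 50 in y, 12 high; bright blade y 10..25, full 75 in x, 2.6 thick at mid-height of the stock. 0.09 kg. Grip the stock across x, at y -9.
- punch: Dark steel centre punch lying flat along its x: 108 long, 11 wide, 10 mm high, origin at the middle of its underside. 0.07 kg. May lie either way round in its inlay.
- inlay_caliper: Fixed black foam block, 20 mm thick; tool-shaped cut-out 12 mm deep (grey floor, 8 mm above bench), 6 mm clearance all round, and an equally deep finger gap (black floor). Origin on its underside, below where the tool's origin goes; axes as the seated tool's. Block x -80..86, y -48..32 mm. Takes the caliper only shut. Gap right across, x -25..9, beside the shut carriage.
- inlay_large: Fixed black foam block, 20 mm thick; tool-shaped cut-out 12 mm deep (grey floor, 8 mm above bench), 6 mm clearance all round, and an equally deep finger gap (black floor). Origin on its underside, below where the tool's origin goes; axes as the seated tool's. For the larger square: L cut-out 112 x 82 mm, block 128 x 98. Gap across the stock: y -25..11, x -64..0.
- inlay_small: Fixed black foam block, 20 mm thick; tool-shaped cut-out 12 mm deep (grey floor, 8 mm above bench), 6 mm clearance all round, and an equally deep finger gap (black floor). Origin on its underside, below where the tool's origin goes; axes as the seated tool's. For the smaller square: L cut-out 87 x 62 mm, block 103 x 78. Gap across the stock: y -25..4, x -51..8.
- inlay_punch: Fixed black foam block, 20 mm thick; tool-shaped cut-out 12 mm deep (grey floor, 8 mm above bench), 6 mm clearance all round, and an equally deep finger gap (black floor). Origin on its underside, below where the tool's origin goes; axes as the seated tool's. For the punch: straight cut-out 120 (x) by 24 mm, block 136 x 64. Gap right across, x -17..17.
- vice_top (a point): A point on top of the black bench vice bolted down between the two halves of the work: an obstacle, never moved. It fills x 0.22..0.62, y 0.03..0.23 up to z 0.16 m (base frame), its handle at x 0.20 up to 0.20; carry things over it with clearance. Wall shelves overhang the bench from x 0.62 m on, at y 0.07..0.63, z 0.36 m and up: keep the wrist clear of them.

How it is judged:
At the end, for the whole second after the job is handed in: Each tool lies flat on the floor of its own inlay's cut-out (within 12 mm of its place and 0.15 rad of its direction, not riding on the foam), the caliper's jaws are shut to within 3 mm, and everything is at rest and released (horizontal distance between caliper and inlay_caliper below 0.012 m and angle between the x axis of caliper and the x axis of inlay_caliper, either way round below 0.15 rad and linear speed of each of caliper, square_large, square_small, punch below 0.02 m/s and angular speed of each of caliper, square_large, square_small, punch below 0.2 rad/s and z of caliper in the frame of inlay_caliper below 0.011 m and angle between each of caliper, square_large, square_small's own z axis and vertical below 0.07 rad and horizontal distance between square_large and inlay_large below 0.012 m and angle between the x axis of square_large and the x axis of inlay_large, either way round below 0.15 rad and z of square_large in the frame of inlay_large below 0.011 m and horizontal distance between square_small and inlay_small below 0.012 m and angle between the x axis of square_small and the x axis of inlay_small, either way round below 0.15 rad and z of square_small in the frame of inlay_small below 0.011 m and horizontal distance between punch and inlay_punch below 0.012 m and angle between the x axis of punch and the x axis of inlay_punch, either way round below 0.15 rad and z of punch in the frame of inlay_punch below 0.0185 m and angle between punch's own x axis and vertical between 1.5 and 1.64 rad and value of joint caliper_jaw below 0.003 m); the robot touches nothing.
It also fails if it takes over 122 s, if anything falls off the work surface, if the arm or the gripper's body presses on something with over 40 N, if the wrist force passes 120 N, or if a joint passes its speed limit or range.

## Working session

There is one attempt and no reset: what is moved stays moved. The work goes in short steps, Python scripts to look and compute and a tool call to move; the robot and the scene stay as the last step left them, time stands still between calls to the robot, and variables do not carry over. Pictures are saved under pics/ and viewed, at most 14 in all, crops included, and the job is handed in when it is done.

Besides the shell and the picture viewer there is one more tool, called after "Call:" as name(argument=value, ...), one argument or row to a line, values as JSON. send_rows: Moves the arm, as the interface text tells. Its arguments: {"type":"object","properties":{"linear":{"type":"array"},"roll":{"type":"array"},"hand":{"type":"array"},"grip_force":{"type":"number"}},"required":["linear","roll","hand"]}

```bash
ls; mkdir -p pics; python3 - <<'E'
from bench import robot
import cv2,numpy as np
for n in("top","scene"):
    p,d=robot.grab_frame(n); c=robot.calibration(n); print(n,c)
    np.savez(f"pics/{n}0.npz",p=p,d=d)
    cv2.imwrite(f"pics/{n}0.png",p[:,:,::-1])
print(robot.read_state())
E
```

```text
pics
top {'camera_matrix': array([[430.82953909,   0.        , 281.29421769],
       [  0.        , 430.82953909, 209.13960995],
       [  0.        ,   0.        ,   1.        ]]), 'k1': -9.89531991018666e-05, 'origin': array([0.44641689, 0.02723699, 1.42044707]), 'orientation': array([-3.08318682, -0.01141024, -1.5914817 ])}
scene {'camera_matrix': array([[403.0998633 ,   0.        , 279.85541509],
       [  0.        , 403.0998633 , 215.08317898],
       [  0.        ,   0.        ,   1.        ]]), 'k1': -0.003349219469017664, 'origin': array([0.02528634, 0.77011418, 0.71415785]), 'orientation': array([-2.15863895,  0.00425239, -2.54383579])}
{'t': 0.1, 'qpos': array([ 1.22799709,  0.46831428, -0.01161257,  1.6035497 ,  0.00600031,
        1.07142952, -0.0562893 ]), 'joint_vel': array([-0.00022098, -0.00210958,  0.00186675, -0.00294222, -0.00126542,
        0.00056937, -0.00144653]), 'joint_torque': array([ 9.13867279e-04, -5.33515406e+01,  2.15457205e-02, -2.51965642e+01,
        1.14469705e-02,  4.29523032e-03,  5.24661615e-06]), 'eef_pos': array([ 0.19176229, -0.62055576,  0.24940972]), 'tcp_rot': array([-3.13993031e+00,  1.14870449e-04,  2.99754523e-01]), 'ft_force': array([-1.45189593, -0.68934928, -0.37445356]), 'wrist_torque': array([-0.04788751, -0.01871896,  0.0228564 ]), 'grasp_force': 0.0, 'gripper_width': 0.0852879907012651}
```

```bash
python3 - <<'E'
import cv2,numpy as np
p=cv2.imread("pics/top0.png"); cv2.imwrite("pics/top0b.png",cv2.resize(p,(800,600),interpolation=cv2.INTER_CUBIC))
E
```

```text
(no output)
```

View pics/top0b.png

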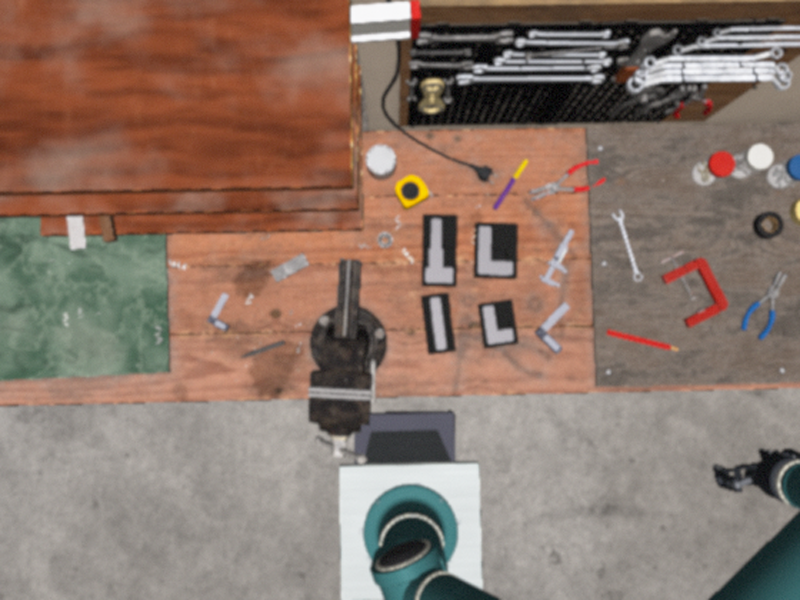

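View pics/scene0.png

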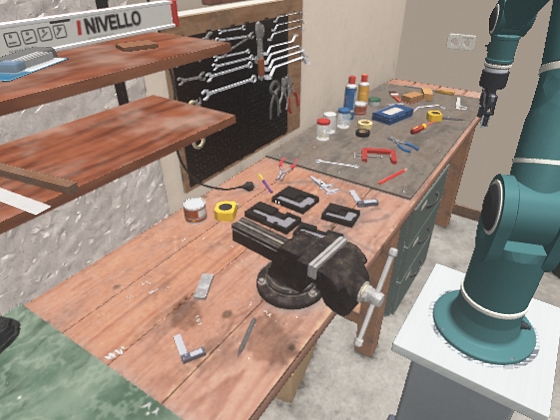

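The top view shows the inlays in the middle at 800x600 pixels: caliper (438,250), large (496,250), small (498,324) and punch (438,323). The caliper is at (557,258), one square at (552,327), the other at (220,310) and the punch at (265,349). Next I'll get coarse world positions and the wrist camera's geometry.

```bash
cat > h.py <<'E'
import numpy as np,cv2
from scipy.spatial.transform import Rotation as R
from bench import robot
def proj(c,P):
    q=(np.atleast_2d(P)-c["origin"])@R.from_euler("xyz",c["orientation"]).as_matrix()
    s=q[:,:2]/q[:,2:]; s=s*(1+c["k1"]*(s**2).sum(1,keepdims=True)); K=c["camera_matrix"]
    return s*[K[0,0],K[1,1]]+K[:2,2]
def ray(c,uv):
    K=c["camera_matrix"]; s0=(np.atleast_2d(uv)-K[:2,2])/[K[0,0],K[1,1]]; s=s0
    for _ in range(5): s=s0/(1+c["k1"]*(s**2).sum(1,keepdims=True))
    return np.c_[s,np.ones(len(s))]@R.from_euler("xyz",c["orientation"]).as_matrix().T
def plane(c,uv,z):
    d=ray(c,uv); return c["origin"]+d*((z-c["origin"][2])/d[:,2])[:,None]
def bydepth(c,uv,dep):
    uv=np.atleast_2d(uv).astype(float); r=ray(c,uv); D=np.array([np.median(dep[int(v)-1:int(v)+2,int(u)-1:int(u)+2]) for u,v in uv]); return c["origin"]+r*D[:,None]
def snap(tag):
    import pickle
    c=robot.calibration("wrist"); p,d=robot.grab_frame("wrist")
    cv2.imwrite(f"pics/{tag}.png",p[:,:,::-1]); pickle.dump((c,p,d),open(f"pics/{tag}.pkl","wb")); return c,p,d
def load(tag):
    import pickle
    return pickle.load(open(f"pics/{tag}.pkl","rb"))
def togo(xy,yaw,z=None):
    s=robot.read_state(); M=R.from_euler("xyz",s["tcp_rot"]).as_matrix(); p=s["eef_pos"]
    t=np.array([xy[0],xy[1],p[2] if z is None else z]); y=s["tcp_rot"][2]
    dy=(yaw-y+np.pi/2)%np.pi-np.pi/2   # half-turn symmetric
    print("pos",p.round(4),"yaw",round(y,3),"tool-shift cm",((t-p)@M*100).round(2),"roll",round(-dy,3),"dyaw",round(dy,3),"q",s["qpos"].round(2))
E
python3 - <<'E'
from h import *
c=robot.calibration("top"); d=np.load("pics/top0.npz")["d"]
uv=np.array([(438,250),(496,250),(498,324),(438,323),(557,258),(552,327),(220,310),(265,349),(290,267),(350,300),(343,380),(600,380),(150,300),(300,340)])*0.7
print(plane(c,uv,0.01).round(3)); print(bydepth(c,uv,d).round(3))
w=robot.calibration("wrist");s=robot.read_state();M=R.from_euler("xyz",s["tcp_rot"]).as_matrix()
print(w["camera_matrix"],w["k1"],(w["origin"]-s["eef_pos"])@M); print(M.T@R.from_euler("xyz",w["orientation"]).as_matrix())
E
```

```text
[[ 0.64  -0.076  0.01 ]
 [ 0.637 -0.21   0.01 ]
 [ 0.466 -0.21   0.01 ]
 [ 0.471 -0.072  0.01 ]
 [ 0.616 -0.351  0.01 ]
 [ 0.457 -0.334  0.01 ]
 [ 0.511  0.426  0.01 ]
 [ 0.42   0.324  0.01 ]
 [ 0.607  0.265  0.01 ]
 [ 0.528  0.128  0.01 ]
 [ 0.346  0.147  0.01 ]
 [ 0.333 -0.44   0.01 ]
 [ 0.537  0.585  0.01 ]
 [ 0.439  0.244  0.01 ]]
[[ 0.64  -0.076  0.009]
 [ 0.636 -0.209  0.017]
 [ 0.466 -0.21   0.009]
 [ 0.471 -0.072  0.007]
 [ 0.616 -0.351  0.012]
 [ 0.457 -0.335  0.007]
 [ 0.511  0.428  0.003]
 [ 0.42   0.324  0.009]
 [ 0.607  0.265  0.012]
 [ 0.522  0.12   0.122]
 [ 0.357  0.135  0.158]
 [ 0.334 -0.439  0.012]
 [ 0.537  0.584  0.012]
 [ 0.439  0.246 -0.001]]
[[332.49778532   0.         273.54241123]
 [  0.         332.49778532 216.5016262 ]
 [  0.           0.           1.        ]] -0.017979008243918675 [ 0.08269037  0.00034354 -0.12374827]
[[-2.79913988e-04 -9.47526905e-01 -3.19675907e-01]
 [ 9.99999280e-01 -6.38317825e-04  1.01637164e-03]
 [-1.16709431e-03 -3.19675392e-01  9.47526402e-01]]
```

Call:
send_rows(
  linear=[
    [4,-2.6,0],
    [4,-2.6,0],
    [4,-2.6,0],
    [4,-2.6,0],
    [4,-2.6,0],
    [4,-2.6,0],
    [4,-2.6,0],
    [4,-2.6,0],
    [4,-2.6,0],
    [4,-2.6,0],
  ],
  roll=[0,0,0,0,0,0,0,0,0,0],
  hand=[100,100,100,100,100,100,100,100,100,100],
)

```text
t: 1.1
eef_pos: [0.498, -0.2528, 0.2501]
tcp_rot: [-3.141, 0.0, 0.3]
ft_force: [0.7, -0.9, -0.5]
gripper_width: 0.0856
grasp_force: 0.0
```

Call:
send_rows(
  linear=[
    [0,0,0],
    [0,0,0],
    [0,0,0],
    [0,0,0],
  ],
  roll=[0.1,0.1,0.1,0],
  hand=[100,100,100,100],
)

```text
t: 1.5
eef_pos: [0.4971, -0.2542, 0.2498]
tcp_rot: [-3.141, 0.001, -0.0]
ft_force: [-0.3, -1.2, -0.2]
gripper_width: 0.0851
grasp_force: 0.0
```

```bash
python3 - <<'E'
from h import *
s=robot.read_state();print(s["t"],s["eef_pos"],s["tcp_rot"])
c,p,d=snap("w1")
cv2.imwrite("pics/w1b.png",cv2.resize(p[:,:,::-1],(800,600),interpolation=cv2.INTER_CUBIC))
E
```

```text
1.5 [ 0.49713056 -0.25424995  0.24983887] [-3.14139562e+00  9.39240059e-04 -2.23214272e-04]
```

View pics/w1b.png

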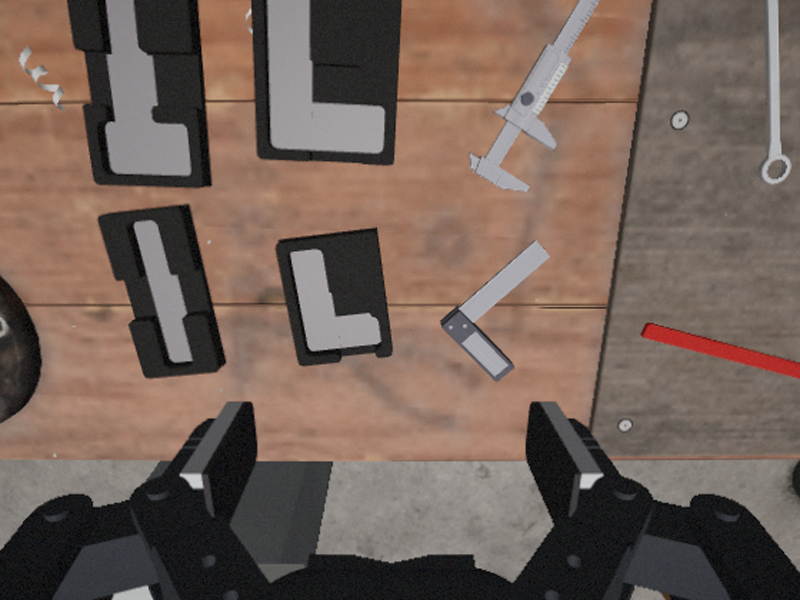

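Wrist view (800x600): caliper inlay at the upper left, large L at (325,80), punch inlay (160,290), small L inlay (335,295), caliper with fixed jaw at (500,175), right square with corner at (450,322), blade tip (545,250) and stock end (505,375). I'll move forward for a second view.

Call:
send_rows(
  linear=[
    [4,0,0],
    [4,0,0],
    [4,0,0],
    [0,0,0],
    [0,0,0],
  ],
  roll=[0,0,0,0,0],
  hand=[100,100,100,100,100],
)

```text
t: 2.05
eef_pos: [0.6173, -0.2542, 0.2491]
tcp_rot: [-3.141, 0.002, 0.002]
ft_force: [0.2, -0.2, -0.6]
gripper_width: 0.0858
grasp_force: 0.0
```

```bash
python3 - <<'E'
from h import *
s=robot.read_state();print(s["t"],s["eef_pos"],s["tcp_rot"])
c,p,d=snap("w2")
cv2.imwrite("pics/w2b.png",cv2.resize(p[:,:,::-1],(800,600),interpolation=cv2.INTER_CUBIC))
E
```

```text
2.05 [ 0.61731789 -0.25417509  0.24908051] [-3.14071420e+00  1.79491090e-03  2.15826152e-03]
```

View pics/w2b.png

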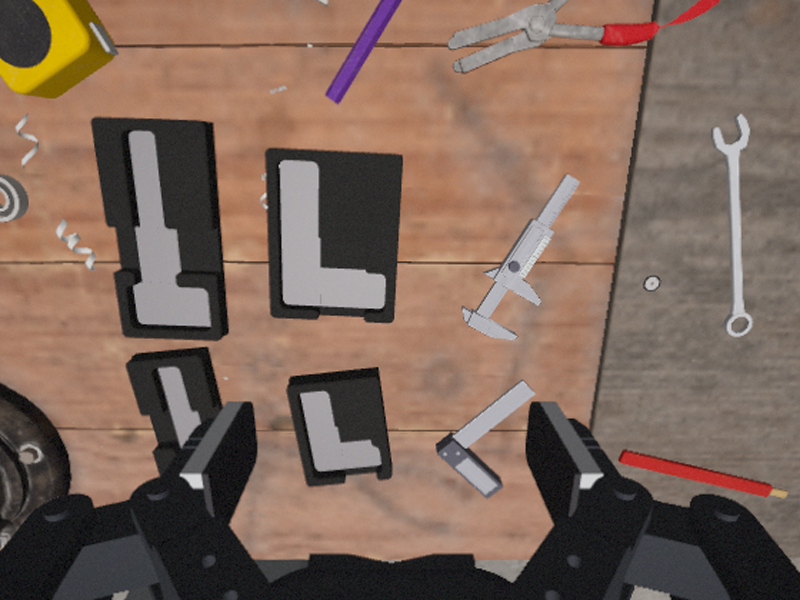

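Second view: all inlays and right-hand tools are visible. The right square is about 50x75 mm, so it's the small one, and the large one must be on the left. I'll fit the blocks and tools through orthorectified height maps.

```bash
cat >> h.py <<'E'
def cloud(tag):
    c,p,d=load(tag); h,w=d.shape; uu,vv=np.meshgrid(np.arange(w),np.arange(h)); uv=np.c_[uu.ravel(),vv.ravel()].astype(float)
    P=c["origin"]+ray(c,uv)*d.ravel()[:,None]; P[d.ravel()<=0]=9
    return P.reshape(h,w,3),p
def rects(tag,zlo,zhi,amin=300,box=None):
    P,p=cloud(tag); m=((P[...,2]>zlo)&(P[...,2]<zhi)).astype(np.uint8)
    m[300:]=0
    n,l,st,ce=cv2.connectedComponentsWithStats(m)
    for i in range(1,n):
        if st[i,4]<amin: continue
        q=P[l==i]; (c,s,a)=cv2.minAreaRect((q[:,:2]*1000).astype(np.float32))
        if max(s)<220: print(tag,st[i],"ctr",np.round(c,1),"size",np.round(s,1),"ang",round(a,2),"zmed",np.median(q[:,2]).round(4))
E
python3 - <<'E'
from h import *
for t in("w1","w2"):
    P,p=cloud(t); print("bench z",np.median(P[100:300,200:480,2]),np.std(P[250:290,250:310,2]))
    rects(t,0.013,0.03)
    rects(t,0.004,0.0130,150)
    rects(t,0.0035,0.03,150)
E
```

```text
bench z 0.000755359289768831 0.6079033451372843
w1 [ 47   0  29  36 859] ctr [660. -52.] size [22.4 29.9] ang 89.91 zmed 0.0197
w1 [  93    0   44   39 1495] ctr [ 658.  -104.2] size [37.6 32.1] ang 89.67 zmed 0.0199
w1 [ 174    0   44  113 1320] ctr [ 623.  -178.5] size [ 38.1 100.2] ang 89.02 zmed 0.0197
w1 [ 216    0   65  116 4083] ctr [ 622.1 -228.9] size [ 60.5 103.2] ang 87.25 zmed 0.0201
w1 [ 521    0   38  130 1501] ctr [ 615.9 -527.8] size [124.5  37. ] ang 7.5 zmed 0.0165
w1 [  57   73   88   58 2059] ctr [582.4 -79. ] size [82.6 55.3] ang 88.28 zmed 0.0197
w1 [  69  144   69   53 2106] ctr [512.8 -69.4] size [51.4 66.5] ang 5.57 zmed 0.0196
w1 [ 193  161   82   95 3177] ctr [ 466.7 -211. ] size [103.3  78.4] ang 6.79 zmed 0.0199
w1 [   0  202   24   95 1506] ctr [412.2  58.8] size [ 26.7 125.5] ang 75.65 zmed 0.0206
w1 [  90  219   65   46 1734] ctr [428.  -77.8] size [51.7 65.2] ang 5.88 zmed 0.0197
w1 [309 218  51  49 959] ctr [ 426.3 -326.1] size [70.6 20.3] ang 44.19 zmed 0.0151
w1 [ 447  226  113   40 1385] ctr [ 423.2 -529.2] size [149.3  24.3] ang 74.75 zmed 0.0191
[... 3279 characters left out ...]
w2 [   63    81    96   158 11952] ctr [637.8 -80.9] size [ 81.7 166.6] ang 87.52 zmed 0.0158
w2 [  182   103   100   123 10815] ctr [ 635.6 -206.9] size [105.7 128.4] ang 87.16 zmed 0.0187
w2 [ 324  121   81  117 2165] ctr [ 616.7 -364.4] size [ 51.9 138.7] ang 60.57 zmed 0.0081
w2 [  0 122  18  34 429] ctr [663.9  35.4] size [18.5 35.2] ang 77.26 zmed 0.0098
w2 [  88  244   67   56 2908] ctr [501.7 -70.4] size [73.5 64.7] ang 5.66 zmed 0.0171
w2 [ 200  258   71   42 2515] ctr [ 490.4 -208.2] size [57.  78.6] ang 6.29 zmed 0.0192
w2 [323 266  52  34 657] ctr [ 483.3 -348.4] size [19.4 68.3] ang 43.52 zmed 0.009
w2 [  0 268  38  32 729] ctr [481.2  72.4] size [57.2 21.3] ang 46.11 zmed 0.015
```

Depth is accurate to about 1 mm. The right square measures 70.6x100.4 mm with its stock 15 mm high, so it's the **large** one and not the small one as I first guessed.

- Large square: origin (454.0,-354.9), yaw -0.804.
- inlay_large: (635.4,-210.4), yaw -0.05.
- inlay_small: (466.4,-210.9), yaw 0.12.
- inlay_caliper: (635.1,-72.8), yaw -0.043.
- inlay_punch: (470.5,-73.7), yaw 0.093.
- Caliper: (618.0,-356.0), yaw -0.514.

The large square goes first.

Call:
send_rows(
  linear=[
    [-3.9,1.54,0],
    [-3.9,1.54,0],
    [-3.9,1.54,0],
    [-3.9,1.54,0],
    [-3.9,1.54,0],
  ],
  roll=[0,0,0,0,0],
  hand=[70,70,70,70,70],
)

```text
t: 2.6
eef_pos: [0.4191, -0.3322, 0.2507]
tcp_rot: [3.141, 0.0, -0.001]
ft_force: [0.4, -0.5, 0.3]
gripper_width: 0.0595
grasp_force: 0.0
```

Call:
send_rows(
  linear=[
    [0,0,2.5],
    [0,0,2.5],
    [0,0,2.5],
    [0,0,2.5],
    [0,0,2.5],
    [0,0,2.5],
    [0,0,0],
  ],
  roll=[-0.128,-0.128,-0.128,-0.128,-0.128,-0.128,0],
  hand=[60,60,60,60,60,60,60],
)

```text
t: 3.3
eef_pos: [0.419, -0.3305, 0.0979]
tcp_rot: [-3.135, 0.001, 0.767]
ft_force: [-1.2, 0.3, 0.3]
gripper_width: 0.0511
grasp_force: 0.0
```

```bash
python3 - <<'E'
from h import *
print(robot.tip_extent)
snap("w3")
rects("w3",0.0125,0.03);rects("w3",0.0035,0.0125)
togo((.4205,-.3316),.767,.0235)
# caliper opening: profile along caliper x at local y=-25 and y=8.. from w2
P,p=cloud("w2"); th=-.5137; o=np.array([.618,-.356]); Rm=np.array([[np.cos(th),-np.sin(th)],[np.sin(th),np.cos(th)]])
L=(P[...,:2]-o)@Rm*1000
for y0,zl in((-20,.0045),(-26,.0045),(0,.0085)):
    m=(abs(L[...,1]-y0)<2)&(P[...,2]>zl)&(P[...,2]<.03)&(abs(L[...,0])<90)
    print(y0,np.histogram(L[...,0][m],bins=np.arange(-72,84,3)))
E
```

```text
0.019
w3 [  74    0   60  112 2744] ctr [ 431.2 -185.5] size [58.6 31.7] ang 36.67 zmed 0.0195
w3 [ 169    0  119  154 6872] ctr [ 468.  -228.7] size [101.9  43.1] ang 6.95 zmed 0.02
w3 [ 261  170   31  100 2989] ctr [ 426.3 -325.9] size [69.5 19.9] ang 43.88 zmed 0.0151
w3 [ 436  197  124  103 2300] ctr [ 518.6 -457.7] size [51.5 93.3] ang 81.84 zmed 0.0129
w3 [   99     0   121   138 10372] ctr [ 451.1 -211.6] size [72.1 60.8] ang 6.79 zmed 0.0082
w3 [ 426    5  134  111 5754] ctr [ 588.4 -348.7] size [52.2 74.9] ang 60.65 zmed 0.0082
w3 [ 388  160  172  140 7954] ctr [ 518. -439.] size [101.7 123.9] ang 46.07 zmed 0.0119
w3 [ 261  167  155   29 3370] ctr [ 472.9 -337. ] size [ 17.9 100. ] ang 43.91 zmed 0.0091
pos [ 0.4203 -0.3313  0.0997] yaw 0.764 tool-shift cm [0.   0.06 7.62] roll -0.003 dyaw 0.003 q [ 0.8   0.51 -0.25  1.98  0.19  0.68 -0.37]
-20 (array([ 0,  0,  4,  8,  5,  8,  0,  0,  0,  0,  0,  0,  0,  0,  0,  1,  8,
        8, 10,  3,  0,  0,  0,  0,  0,  0,  0,  0,  0,  0,  0,  0,  0,  0,
        0,  0,  0,  0,  0,  0,  0,  0,  0,  0,  0,  0,  0,  0,  0,  0,  0]), array
[... 575 characters left out ...]
42, -39, -36,
       -33, -30, -27, -24, -21, -18, -15, -12,  -9,  -6,  -3,   0,   3,
         6,   9,  12,  15,  18,  21,  24,  27,  30,  33,  36,  39,  42,
        45,  48,  51,  54,  57,  60,  63,  66,  69,  72,  75,  78,  81]))
0 (array([0, 0, 6, 5, 7, 5, 0, 0, 0, 0, 0, 0, 0, 0, 0, 0, 2, 4, 7, 8, 5, 5,
       5, 7, 9, 8, 8, 8, 9, 8, 6, 8, 9, 5, 5, 0, 0, 0, 0, 0, 0, 0, 0, 0,
       0, 0, 0, 0, 0, 0, 0]), array([-72, -69, -66, -63, -60, -57, -54, -51, -48, -45, -42, -39, -36,
       -33, -30, -27, -24, -21, -18, -15, -12,  -9,  -6,  -3,   0,   3,
         6,   9,  12,  15,  18,  21,  24,  27,  30,  33,  36,  39,  42,
        45,  48,  51,  54,  57,  60,  63,  66,  69,  72,  75,  78,  81]))
```

Call:
send_rows(
  linear=[
    [0,0,2.5],
    [0,0,2.5],
    [0,0,2],
    [0,0,0.6],
    [0,0,0],
    [0,0,0],
    [0,0,0],
    [0,0,0],
    [0,0,0],
    [0,0,0],
  ],
  roll=[0,0,0,0,0,0,0,0,0,0],
  hand=[60,60,60,60,60,10,10,10,10,10],
  grip_force=60,
)

```text
t: 4.35
eef_pos: [0.4228, -0.3319, 0.0259]
tcp_rot: [3.14, 0.0, 0.768]
ft_force: [-1.5, 0.8, 7.1]
gripper_width: 0.0177
grasp_force: 59.5
```

Call:
send_rows(
  linear=[
    [0,0,-1.5],
    [0,0,-2.5],
    [0,0,-2.5],
    [0,0,-2.5],
    [0,0,0],
    [0,0,0],
  ],
  roll=[0,0,0,0,0,0],
  hand=[10,10,10,10,10,10],
)

```text
t: 4.95
eef_pos: [0.4224, -0.3318, 0.1152]
tcp_rot: [3.14, 0.0, 0.767]
ft_force: [-0.5, 0.7, -2.6]
gripper_width: 0.0181
grasp_force: 59.1
```

```bash
python3 - <<'E'
from h import *
print(robot.read_state()["gripper_width"],robot.read_state()["grasp_force"])
snap("w4")
rects("w4",0.07,0.15);
th=-.05; o=np.array([.6354,-.2104]); Rm=R.from_euler("z",th).as_matrix()[:2,:2]
t=o+Rm@[-.040,-.008]; print(t)
togo(t,th+np.pi/2)
E
```

```text
0.018080630251301587 59.1143399477005
w4 [  219   199   257   101 12990] ctr [ 459.9 -343.4] size [ 45.8 112.9] ang 44.19 zmed 0.0992
[ 0.59505016 -0.21639084]
pos [ 0.4218 -0.3314  0.1142] yaw 0.767 tool-shift cm [ 2.046e+01  3.750e+00 -1.000e-02] roll -0.753 dyaw 0.753 q [ 0.81  0.48 -0.26  1.97  0.18  0.71 -0.36]
```

Call:
send_rows(
  linear=[
    [4.1,0.75,0],
    [4.1,0.75,0],
    [4.1,0.75,0],
    [4.1,0.75,0],
    [4.1,0.75,0],
  ],
  roll=[0,0,0,0,0],
  hand=[10,10,10,10,10],
)

```text
t: 5.5
eef_pos: [0.596, -0.2148, 0.1124]
tcp_rot: [-3.139, 0.002, 0.768]
ft_force: [0.4, -1.1, -2.4]
gripper_width: 0.0177
grasp_force: 59.1
```

Call:
send_rows(
  linear=[
    [0,0,0],
    [0,0,0],
    [0,0,0],
    [0,0,0],
    [0,0,0],
    [0,0,0],
    [0,0,0],
  ],
  roll=[-0.126,-0.126,-0.126,-0.126,-0.126,-0.126,0],
  hand=[10,10,10,10,10,10,10],
)

```text
t: 6.2
eef_pos: [0.5947, -0.2159, 0.1124]
tcp_rot: [-3.139, -0.002, 1.524]
ft_force: [0.6, 0.2, -2.3]
gripper_width: 0.0178
grasp_force: 59.2
```

```bash
cat >> h.py <<'E'
def view(tag,name=None):
    c,p,d=load(tag); cv2.imwrite(f"pics/{name or tag+'b'}.png",cv2.resize(p[:,:,::-1],(800,600),interpolation=cv2.INTER_CUBIC))
def local(tag,o,th):
    P,p=cloud(tag); L=P.copy(); L[...,:2]=(P[...,:2]-o)@R.from_euler("z",th).as_matrix()[:2,:2]; return L*1000,p
E
python3 - <<'E'
from h import *
snap("w5"); view("w5")
th=-.05; o=np.array([.6354,-.2104]); Rm=R.from_euler("z",th).as_matrix()[:2,:2]
togo(o+Rm@[-.040,-.008],th+np.pi/2)
L,p=local("w5",o,th)
m=(L[...,2]>70)&(L[...,2]<120)&(L[...,1]>14)&(L[...,0]>-25)&(L[...,0]<80)
q=L[m]; print(len(q),q.min(0),q.max(0)); A=np.c_[q[:,:2],np.ones(len(q))]; print(np.linalg.lstsq(A,q[:,2],rcond=None)[0])
E
```

```text
pos [ 0.5949 -0.2159  0.1127] yaw 1.521 tool-shift cm [-0.04  0.02 -0.  ] roll 0.0 dyaw -0.0 q [ 0.61  0.65 -0.44  1.72  0.35  0.85 -0.03]
6444 [-24.9780955   15.21987268  91.60986287] [50.51507584 34.35757946 97.81466795]
[-3.83621843e-03 -1.51245407e-02  9.57883312e+01]
```

View pics/w5b.png

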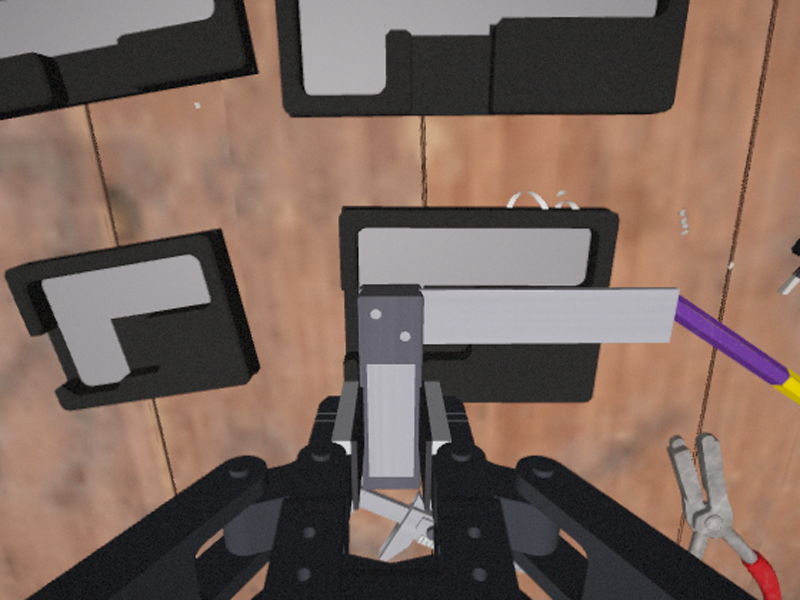

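The picture shows the square held level, with its blade from (425,290) to (678,340), directly over the large cut-out in the fitted frame. I'll lower it.

Call:
send_rows(
  linear=[
    [0,0,2.5],
    [0,0,2.5],
    [0,0,1.2],
    [0,0,0.8],
    [0,0,0.8],
    [0,0,0],
    [0,0,0],
  ],
  roll=[0,0,0,0,0,0,0],
  hand=[10,10,10,10,10,10,10],
)

```text
t: 6.95
eef_pos: [0.5963, -0.2161, 0.0368]
tcp_rot: [3.141, 0.0, 1.524]
ft_force: [0.5, 0.9, -2.5]
gripper_width: 0.0179
grasp_force: 59.1
```

Call:
send_rows(
  linear=[
    [0,0,0],
    [0,0,0],
    [0,0,0],
    [0,0,0],
    [0,0,-2.5],
    [0,0,-4],
    [0,0,-4],
    [0,0,-4],
    [0,0,0],
    [0,0,0],
  ],
  roll=[0,0,0,0,0,0,0,0,0,0],
  hand=[46,46,46,46,46,46,46,46,90,90],
)

```text
t: 7.95
eef_pos: [0.5962, -0.2164, 0.1825]
tcp_rot: [3.139, 0.001, 1.524]
ft_force: [-1.5, 0.5, -0.6]
gripper_width: 0.0674
grasp_force: 0.0
```

```bash
python3 - <<'E'
from h import *
snap("w6")
L,p=local("w6",np.array([.6354,-.2104]),-.05)
b=(abs(L[...,0])<62)&(abs(L[...,1])<47)
for lo,hi in((15.5,18.2),(21,25)):
    m=(b&(L[...,2]>lo)&(L[...,2]<hi)).astype(np.uint8); m[300:]=0
    n,l,st,ce=cv2.connectedComponentsWithStats(m)
    for i in range(1,n):
        if st[i,4]>300: q=L[l==i]; print(lo,st[i],cv2.minAreaRect(q[:,:2].astype(np.float32)),np.median(q[:,2]))
# caliper pinch target: local (-39,-22) ; closing along caliper x
th=-.5137;o=np.array([.618,-.356]);t=o+R.from_euler("z",th).as_matrix()[:2,:2]@[-.039,-.023];print(t)
togo(t,th+np.pi/2,.12)
E
```

```text
15.5 [ 283  153   94   22 1764] ((11.046449661254883, 24.46970558166504), (81.4694595336914, 18.32356834411621), 0.6510105729103088) 17.129482428835466
21 [ 262  155   23   77 1715] ((-38.44142532348633, -1.6595840454101562), (19.629770278930664, 69.3674087524414), 0.7042465209960938) 23.223324769441945
[ 0.57273137 -0.35686672]
pos [ 0.5953 -0.2162  0.181 ] yaw 1.524 tool-shift cm [-14.16  -1.59   6.1 ] roll 0.466 dyaw -0.466 q [ 0.64  0.57 -0.47  1.68  0.3   0.97  0.01]
```

Large square is seated: stock top at 23.2 mm (8+15), offset 2 mm. Next I'll shut the caliper.

Call:
send_rows(
  linear=[
    [-3.54,-0.4,1.5],
    [-3.54,-0.4,1.5],
    [-3.54,-0.4,1.5],
    [-3.54,-0.4,1.5],
    [0,0,0],
    [0,0,0],
    [0,0,0],
    [0,0,0],
    [0,0,0],
  ],
  roll=[0,0,0,0,0.117,0.117,0.116,0.116,0],
  hand=[90,90,90,90,90,90,90,90,90],
)

```text
t: 8.9
eef_pos: [0.5722, -0.3562, 0.1192]
tcp_rot: [-3.138, 0.0, 1.058]
ft_force: [-0.0, 0.0, 0.4]
gripper_width: 0.0772
grasp_force: 0.0
```

```bash
python3 - <<'E'
from h import *
th=-.5137;o=np.array([.618,-.356]);t=o+R.from_euler("z",th).as_matrix()[:2,:2]@[-.039,-.023]
togo(t,th+np.pi/2,.0215)
snap("w7"); view("w7")
E
```

```text
pos [ 0.5722 -0.3562  0.1192] yaw 1.058 tool-shift cm [-0.03  0.12  9.77] roll 0.001 dyaw -0.001 q [ 0.72  0.68 -0.31  1.61  0.25  0.89 -0.2 ]
```

View pics/w7b.png

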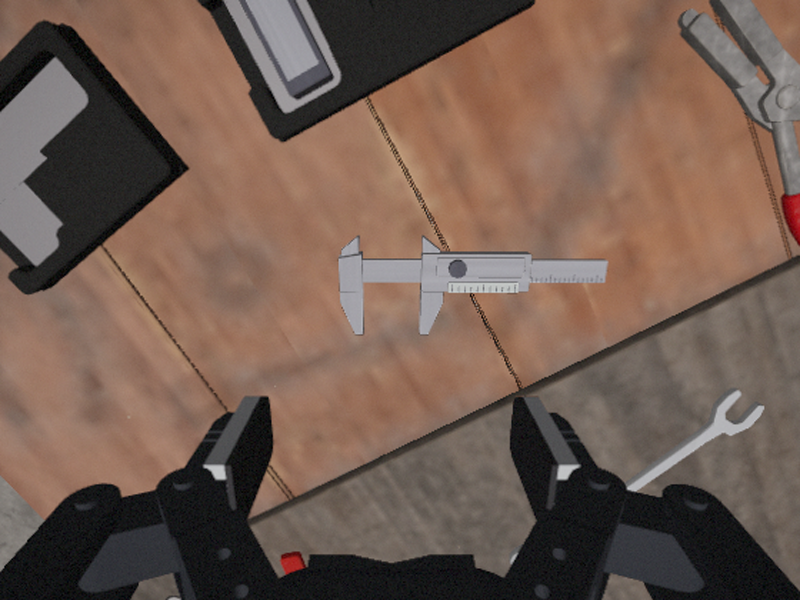

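The caliper is open about 30 mm, with fixed jaw at px (350,290) and moving jaw at (432,290). The fingers straddle the right places, so I'll descend and pinch.

Call:
send_rows(
  linear=[
    [0.08,0.12,2.5],
    [0,0,2.5],
    [0,0,2.5],
    [0,0,1.5],
    [0,0,0.7],
    [0,0,0],
    [0,0,0],
  ],
  roll=[0,0,0,0,0,0,0],
  hand=[76,74,74,74,74,74,74],
  grip_force=25,
)

```text
t: 9.65
eef_pos: [0.5753, -0.357, 0.0251]
tcp_rot: [3.14, -0.0, 1.058]
ft_force: [0.8, 0.4, 0.1]
gripper_width: 0.0632
grasp_force: 0.0
```

Call:
send_rows(
  linear=[
    [0,0,0],
    [0,0,0],
    [0,0,0],
    [0,0,0],
    [0,0,0],
    [0,0,0],
    [0,0,0],
    [0,0,0],
    [0,0,0],
    [0,0,0],
  ],
  roll=[0,0,0,0,0,0,0,0,0,0],
  hand=[60,52,45,38,32,26,15,15,15,15],
)

```text
t: 10.65
eef_pos: [0.5779, -0.3583, 0.0273]
tcp_rot: [3.133, -0.0, 1.058]
ft_force: [3.0, -1.8, 5.7]
gripper_width: 0.0124
grasp_force: 2.9
```

```bash
python3 - <<'E'
from h import *
s=robot.read_state();print(s["eef_pos"],s["gripper_width"],s["grasp_force"],s["ft_force"])
snap("w8"); s=robot.read_state();print(s["eef_pos"],s["gripper_width"],s["grasp_force"]); view("w8")
E
```

```text
[ 0.57789236 -0.35834906  0.02733676] 0.012410084156719688 2.932755937508773 [ 2.95651507 -1.76516546  5.70012244]
[ 0.57787726 -0.35835717  0.02732765] 0.012919068686313675 2.9325266400701366
```

View pics/w8b.png

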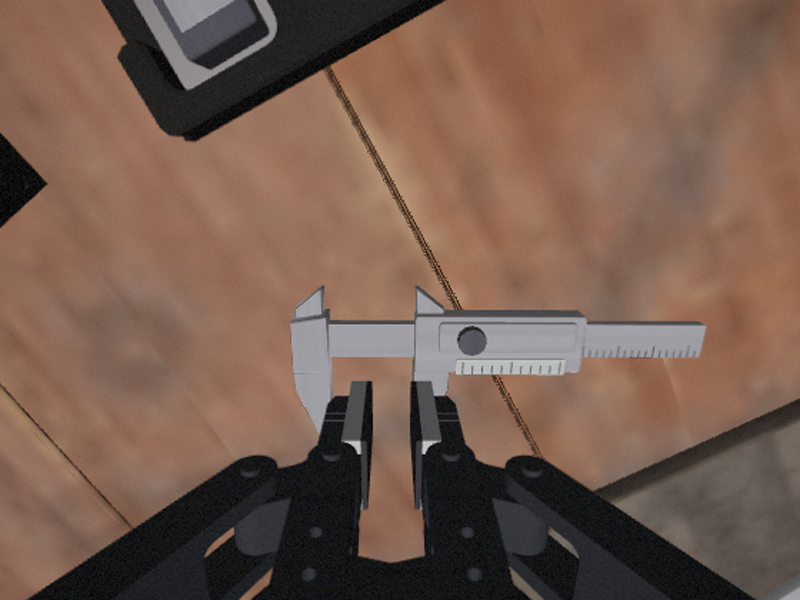

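The fingers rode over the 8 mm jaws because the open pads stand further back. The opening is still about 28 mm. I'll open, rise, measure again and go in lower.

Call:
send_rows(
  linear=[
    [0,0,-2.5],
    [0,0,-3.5],
    [0,0,-3.5],
    [0,0,0],
    [0,0,0],
    [0,0,0],
  ],
  roll=[0,0,0,0,0,0],
  hand=[15,74,74,74,74,74],
)

```text
t: 11.3
eef_pos: [0.5739, -0.3565, 0.1185]
tcp_rot: [-3.14, 0.0, 1.058]
ft_force: [0.3, -0.6, -0.9]
gripper_width: 0.0632
grasp_force: 0.0
```

```bash
cat >> h.py <<'E'
def cal(tag,th0):
    P,p=cloud(tag); m=((P[...,2]>.0035)&(P[...,2]<.03)).astype(np.uint8); m[300:]=0
    n,l,st,ce=cv2.connectedComponentsWithStats(m)
    for i in range(1,n):
        if st[i,4]<800: continue
        q=P[l==i]; c,s,a=cv2.minAreaRect((q[:,:2]*1000).astype(np.float32))
        if not(120<max(s)<185 and 45<min(s)<60): continue
        a=np.deg2rad(a if s[0]>s[1] else a-90); a=a+np.pi*round((th0-a)/np.pi)
        L=(q[:,:2]*1000-c)@R.from_euler("z",a).as_matrix()[:2,:2]; x0,x1=L[:,0].min(),L[:,0].max(); y0=L[:,1].max()
        o=np.array(c)+R.from_euler("z",a).as_matrix()[:2,:2]@[x0+66,y0-18]
        X=L[:,0]-x0-66; Y=L[:,1]-y0+18; z=q[:,2]
        h=X[(z>.009)&(abs(Y)<4)&(X>-50)]; print("size",np.round(s,1),"origin",o.round(1),"yaw",round(a,4),"carriage x",np.percentile(h,[1,99]).round(1)); return o/1000,a
E
python3 - <<'E'
from h import *
snap("w9"); o,th=cal("w9",-.51)
t=o+R.from_euler("z",th).as_matrix()[:2,:2]@[-.039,-.022]; togo(t,th+np.pi/2,.016)
E
```

```text
size [ 51.6 137.6] origin [ 618.5 -356.1] yaw -0.5164 carriage x [-24.2  27.7]
pos [ 0.5738 -0.3564  0.1181] yaw 1.058 tool-shift cm [ 0.03 -0.   10.21] roll 0.003 dyaw -0.003 q [ 0.72  0.68 -0.31  1.61  0.25  0.89 -0.2 ]
```

Call:
send_rows(
  linear=[
    [0,0,2.5],
    [0,0,2.5],
    [0,0,2.5],
    [0,0,1.5],
    [0,0,0.8],
    [0,0,0.4],
    [0,0,0],
    [0,0,0],
  ],
  roll=[0,0,0,0,0,0,0,0],
  hand=[74,74,74,74,74,74,74,74],
  grip_force=25,
)

```text
t: 12.15
eef_pos: [0.5753, -0.357, 0.0183]
tcp_rot: [3.14, 0.0, 1.058]
ft_force: [0.3, 0.1, 1.0]
gripper_width: 0.063
grasp_force: 0.0
```

Call:
send_rows(
  linear=[
    [0,0,0],
    [0,0,0],
    [0,0,0],
    [0,0,0],
    [0,0,0],
  ],
  roll=[0,0,0,0,0],
  hand=[68,65,62,60,60],
)

```text
t: 12.65
eef_pos: [0.5747, -0.3568, 0.0177]
tcp_rot: [3.141, 0.0, 1.058]
ft_force: [-1.5, 1.2, 4.1]
gripper_width: 0.0515
grasp_force: 2.8
```

Call:
send_rows(
  linear=[
    [0,0,0],
    [0,0,-0.05],
    [0,0,0],
    [0,0,-0.05],
    [0,0,0],
  ],
  roll=[0,0,0,0,0],
  hand=[56,52,48,45,45],
)

```text
t: 13.15
eef_pos: [0.5752, -0.3569, 0.0186]
tcp_rot: [3.14, -0.0, 1.058]
ft_force: [1.6, -0.6, 4.5]
gripper_width: 0.0381
grasp_force: 2.6
```

Call:
send_rows(
  linear=[
    [0,0,0],
    [0,0,-0.05],
    [0,0,0],
    [0,0,-0.05],
    [0,0,0],
    [0,0,-0.05],
    [0,0,0],
    [0,0,0],
  ],
  roll=[0,0,0,0,0,0,0,0],
  hand=[41,38,35,32,29,26,24,24],
)

```text
t: 13.95
eef_pos: [0.5743, -0.3565, 0.0194]
tcp_rot: [-3.141, 0.0, 1.058]
ft_force: [0.3, 0.1, 1.3]
gripper_width: 0.0233
grasp_force: 25.0
```

Call:
send_rows(
  linear=[
    [0,0,0],
    [0,0,0],
    [0,0,0],
    [0,0,0],
    [0,0,0],
    [0,0,-2.5],
    [0,0,-4],
    [0,0,-4],
    [0,0,0],
    [0,0,0],
  ],
  roll=[0,0,0,0,0,0,0,0,0,0],
  hand=[15,15,15,40,55,60,60,60,60,60],
)

```text
t: 14.95
eef_pos: [0.575, -0.357, 0.126]
tcp_rot: [3.139, 0.0, 1.058]
ft_force: [0.1, 0.7, -0.7]
gripper_width: 0.0512
grasp_force: 0.0
```

```bash
python3 - <<'E'
from h import *
snap("w10"); o,th=cal("w10",-.51)
t=o+R.from_euler("z",th).as_matrix()[:2,:2]@[-.010,0]; togo(t,th,.021)
view("w10")
E
```

```text
size [ 51.8 138.5] origin [ 634.7 -352. ] yaw -0.2807 carriage x [-48.4   1.2]
pos [ 0.5741 -0.3566  0.1244] yaw 1.058 tool-shift cm [ 3.16  4.09 10.34] roll 1.338 dyaw -1.338 q [ 0.72  0.67 -0.32  1.61  0.25  0.9  -0.2 ]
```

View pics/w10b.png

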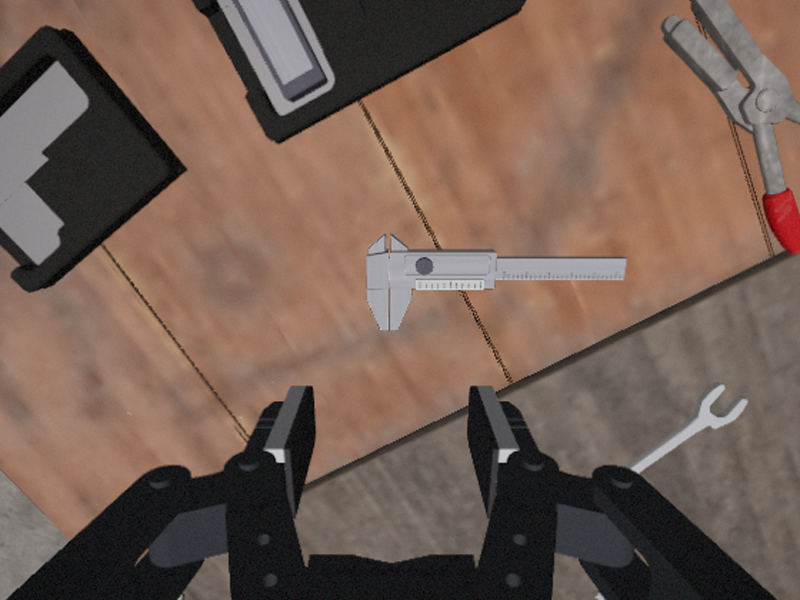

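Jaws shut. The picture shows the caliper still at about -0.51 yaw, so the min-area rectangle was misled. I'll fit along the beam instead.

```bash
cat >> h.py <<'E'
def cal2(tag,th,zr=(.0035,.03),c0=(.62,-.35)):
    P,p=cloud(tag); m=((P[...,2]>zr[0])&(P[...,2]<zr[1])).astype(np.uint8); m[300:]=0
    n,l,st,ce=cv2.connectedComponentsWithStats(m)
    k=[i for i in range(1,n) if st[i,4]>600]; i=min(k,key=lambda i:np.linalg.norm(P[l==i][:,:2].mean(0)-c0))
    q=P[l==i]
    for _ in range(4):
        L=q[:,:2]@R.from_euler("z",th).as_matrix()[:2,:2]*1000; xm=L[:,0].max(); b=(L[:,0]>xm-66)&(L[:,0]<xm-3)
        th+=np.polyfit(L[b,0],L[b,1],1)[0]
    L=q[:,:2]@R.from_euler("z",th).as_matrix()[:2,:2]*1000; b=(L[:,0]>xm-66)&(L[:,0]<xm-3)
    y0=(np.percentile(L[b,1],2)+np.percentile(L[b,1],98))/2; x0=(L[:,0].max()-72+L[:,0].min()+66)/2
    print("x ext",np.ptp(L[:,0]),"y",L[:,1].min()-y0,L[:,1].max()-y0)
    o=R.from_euler("z",th).as_matrix()[:2,:2]@[x0,y0]; print("origin",o.round(1),"yaw",round(th,4)); return o/1000,th
E
python3 - <<'E'
from h import *
o,th=cal2("w10",-.51)
t=o+R.from_euler("z",th).as_matrix()[:2,:2]@[-.010,0]; togo(t,th,.021)
E
```

```text
x ext 137.89877223780297 y -34.380278158447126 17.8649868477502
origin [ 632.7 -363.9] yaw -0.5139
pos [ 0.5741 -0.3566  0.1244] yaw 1.058 tool-shift cm [ 2.25  4.47 10.34] roll -1.57 dyaw 1.57 q [ 0.72  0.67 -0.32  1.61  0.25  0.9  -0.2 ]
```

Call:
send_rows(
  linear=[
    [1.13,2.24,1],
    [1.13,2.24,1],
    [0,0,0],
    [0,0,0],
    [0,0,0],
    [0,0,0],
    [0,0,0],
    [0,0,0],
    [0,0,0],
    [0,0,0],
  ],
  roll=[0,0,0.14,0.14,0.14,0.14,0.14,0.14,0.14,0.14],
  hand=[60,60,60,60,60,60,60,60,60,60],
)

```text
t: 16.0
eef_pos: [0.6234, -0.3585, 0.1023]
tcp_rot: [-3.14, 0.004, -0.068]
ft_force: [-1.0, 0.1, 0.2]
gripper_width: 0.0515
grasp_force: 0.0
```

Call:
send_rows(
  linear=[
    [0,0,0],
    [0,0,0],
    [0,0,0],
    [0,0,0],
    [0,0,0],
  ],
  roll=[0.14,0.14,0.14,0.03,0],
  hand=[50,50,50,50,50],
)

```text
t: 16.5
eef_pos: [0.624, -0.3585, 0.1031]
tcp_rot: [3.141, 0.003, -0.51]
ft_force: [0.0, -0.9, 0.6]
gripper_width: 0.0424
grasp_force: 0.0
```

```bash
python3 - <<'E'
from h import *
o,th=np.array([.6327,-.3639]),-.5139
t=o+R.from_euler("z",th).as_matrix()[:2,:2]@[-.010,0]; togo(t,th,.0215)
snap("w11");rects("w11",.0035,.03)
E
```

```text
pos [ 0.624  -0.3585  0.1031] yaw -0.51 tool-shift cm [0.05 0.04 8.16] roll 0.004 dyaw -0.004 q [ 0.43  0.74  0.07  1.51 -0.06  0.9  -1.56]
w11 [  63    0  117  105 4899] ctr [ 773.8 -335.4] size [27.2 83.9] ang 17.22 zmed 0.0098
w11 [   0   57   21  140 1471] ctr [ 768.8 -238.3] size [10.4 88.7] ang 54.41 zmed 0.0081
w11 [ 251  105   68  193 5087] ctr [ 629.5 -374.8] size [ 50.5 137.4] ang 57.38 zmed 0.0079
w11 [    0   205   168    95 10072] ctr [ 657.3 -212.4] size [99.1 84.4] ang 86.81 zmed 0.0196
```

Call:
send_rows(
  linear=[
    [0,0,2.5],
    [0,0,2.5],
    [0,0,2],
    [0,0,1.1],
    [0,0,0],
    [0,0,0],
    [0,0,0],
    [0,0,0],
    [0,0,0],
    [0,0,0],
  ],
  roll=[0,0,0,0,0,0,0,0,0,0],
  hand=[50,50,50,50,50,12,12,12,12,12],
  grip_force=60,
)

```text
t: 17.55
eef_pos: [0.6256, -0.3595, 0.0252]
tcp_rot: [3.142, -0.002, -0.512]
ft_force: [-0.3, 0.0, 5.8]
gripper_width: 0.0174
grasp_force: 59.4
```

Call:
send_rows(
  linear=[
    [0,0,-1],
    [0,0,-2.5],
    [0,0,-2.5],
    [0,0,-3],
    [0,0,-2],
    [0,0,0],
    [0,0,0],
  ],
  roll=[0,0,0,0,0,0,0],
  hand=[12,12,12,12,12,12,12],
)

```text
t: 18.25
eef_pos: [0.6243, -0.3587, 0.1334]
tcp_rot: [3.142, 0.001, -0.512]
ft_force: [0.4, -0.6, -2.1]
gripper_width: 0.0173
grasp_force: 58.8
```

```bash
python3 - <<'E'
from h import *
th=-.0433;o=np.array([.6351,-.0728])
t=o+R.from_euler("z",th).as_matrix()[:2,:2]@[-.010,0]; print(t);togo(t,th)
s=robot.read_state(); print(s["gripper_width"],s["grasp_force"])
E
```

```text
[ 0.62510937 -0.07236714]
pos [ 0.6243 -0.3587  0.1334] yaw -0.512 tool-shift cm [-1.397e+01 -2.500e+01  1.000e-02] roll -0.469 dyaw 0.469 q [ 0.43  0.7   0.07  1.5  -0.06  0.95 -1.57]
0.017251576462822018 58.78705322742462
```

Call:
send_rows(
  linear=[
    [-2,-3.57,0],
    [-2,-3.57,0],
    [-2,-3.57,0],
    [-2,-3.57,0],
    [-2,-3.57,0],
    [-2,-3.57,0],
    [-2,-3.57,0],
  ],
  roll=[0,0,0,0,0,0,0],
  hand=[12,12,12,12,12,12,12],
)

```text
t: 18.95
eef_pos: [0.6236, -0.0708, 0.1316]
tcp_rot: [3.14, 0.003, -0.512]
ft_force: [0.9, 0.2, -1.9]
gripper_width: 0.0174
grasp_force: 58.9
```

Call:
send_rows(
  linear=[
    [0,0,0],
    [0,0,0],
    [0,0,0],
    [0,0,0],
    [0,0,0],
  ],
  roll=[-0.117,-0.117,-0.117,-0.117,0],
  hand=[12,12,12,12,12],
)

```text
t: 19.45
eef_pos: [0.6239, -0.0724, 0.1317]
tcp_rot: [-3.141, 0.004, -0.044]
ft_force: [-0.5, -0.0, -2.1]
gripper_width: 0.0176
grasp_force: 58.9
```

```bash
python3 - <<'E'
from h import *
snap("w12"); view("w12")
th=-.0433;o=np.array([.6351,-.0728])
t=o+R.from_euler("z",th).as_matrix()[:2,:2]@[-.010,0];togo(t,th)
L,p=local("w12",o,th); m=(L[...,2]>85)&(L[...,2]<140)&(L[...,0]>8); m[300:]=0; q=L[m]
print(q.min(0),q.max(0)); 
b=q[:,0]>10; print(np.polyfit(q[b,0],q[b,1],1),np.polyfit(q[b,0],q[b,2],1))
E
```

```text
pos [ 0.624  -0.0726  0.1319] yaw -0.047 tool-shift cm [ 0.11 -0.03 -0.  ] roll -0.004 dyaw 0.004 q [ 0.11  0.57 -0.07  1.74  0.05  0.84 -1.59]
[  8.01906467  -6.45008064 108.58264398] [ 68.99141836   5.65871642 113.41585336]
[ 4.58603651e-05 -4.29952109e-01] [-4.71549762e-04  1.10993277e+02]
```

View pics/w12b.png

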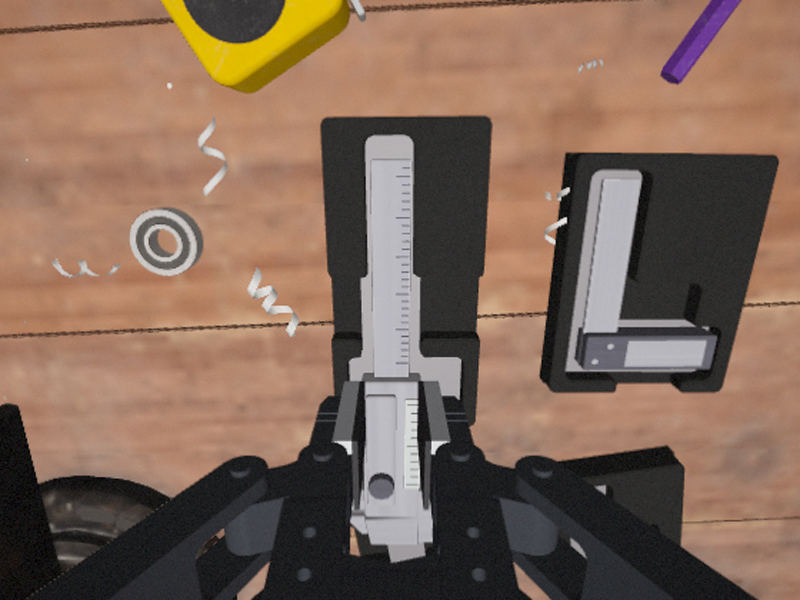

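The caliper is shut and aligned over its cut-out, with the beam tip at (390,160). It needs about 2 mm forward, then lowering.

Call:
send_rows(
  linear=[
    [0.2,0,2.5],
    [0,0,2.5],
    [0,0,2.5],
    [0,0,1],
    [0,0,0.7],
    [0,0,0.5],
    [0,0,0],
    [0,0,0],
  ],
  roll=[0,0,0,0,0,0,0,0],
  hand=[12,12,12,12,12,12,12,12],
)

```text
t: 20.3
eef_pos: [0.6279, -0.0727, 0.0376]
tcp_rot: [3.142, -0.001, -0.045]
ft_force: [0.2, -0.3, -1.6]
gripper_width: 0.0176
grasp_force: 58.9
```

Call:
send_rows(
  linear=[
    [0,0,0],
    [0,0,0],
    [0,0,0],
    [0,0,0],
    [0,0,0],
    [0,0,-2.5],
    [0,0,-4],
    [0,0,-4],
    [0,0,-4],
    [0,0,0],
  ],
  roll=[0,0,0,0,0,0,0,0,0,0],
  hand=[45,45,45,45,45,45,45,45,60,60],
)

```text
t: 21.3
eef_pos: [0.6309, -0.0729, 0.1883]
tcp_rot: [3.141, -0.011, -0.044]
ft_force: [0.2, -0.2, -1.7]
gripper_width: 0.0516
grasp_force: 0.0
```

```bash
python3 - <<'E'
from h import *
snap("w13")
th=-.0433;o=np.array([.6351,-.0728])
L,p=local("w13",o,th)
for lo,hi,x0,x1 in((10.5,14,15,80),(15,17.5,-75,-40),(17.5,21.,-45,8)):
    m=(L[...,2]>lo)&(L[...,2]<hi)&(L[...,0]>x0)&(L[...,0]<x1)&(L[...,1]>-42)&(L[...,1]<26); m[300:]=0
    q=L[m]
    if len(q): print(len(q),np.median(q[:,2]),np.percentile(q,[1,99],axis=0).round(1).tolist())
togo((.45,.20),0,.28)
E
```

```text
900 12.601240946653132 [[15.8, -6.7, 10.9], [73.0, 12.2, 13.9]]
813 16.328782212077286 [[-72.3, -38.5, 15.0], [-40.7, 17.5, 17.5]]
994 19.264008093823087 [[-43.9, -41.7, 17.6], [-0.7, 25.3, 20.9]]
pos [ 0.6292 -0.0728  0.1853] yaw -0.044 tool-shift cm [-19.05 -26.45  -9.61] roll -0.044 dyaw 0.044 q [ 0.11  0.51 -0.07  1.7   0.04  0.93 -1.59]
```

Caliper is seated: beam top at 12.6 mm, jaws at 16.3 mm. Now to the left side: up and back, then over the vice.

Call:
send_rows(
  linear=[
    [-2,0,-3],
    [-4,0,-3],
    [-4,0,-3],
    [-4,0,-1],
    [-4,-2,0],
    [-2,-4.5,0],
    [0,-4.8,0],
    [0,-4.8,0],
    [0,-4.8,0],
    [0,-4.8,0],
  ],
  roll=[0,0,0,0,0,0,0,0,0,0],
  hand=[60,60,60,60,60,60,60,60,60,60],
)

```text
t: 22.35
eef_pos: [0.438, 0.1945, 0.2808]
tcp_rot: [3.141, 0.001, -0.045]
ft_force: [0.4, -1.7, -0.3]
gripper_width: 0.0512
grasp_force: 0.0
```

Call:
send_rows(
  linear=[
    [0,-4.8,0],
    [0,-4.8,0],
    [0,-4.5,0],
    [0,0,0],
    [0,0,0],
  ],
  roll=[0,0,0,0,0],
  hand=[60,60,60,60,60],
)

```text
t: 22.85
eef_pos: [0.4441, 0.3342, 0.28]
tcp_rot: [3.14, 0.003, -0.042]
ft_force: [0.1, -0.4, -0.9]
gripper_width: 0.0513
grasp_force: 0.0
```

```bash
python3 - <<'E'
from h import *
snap("w14"); view("w14")
rects("w14",.0085,.03,100);rects("w14",.0035,.03,100)
togo((.45,.36),0)
E
```

```text
w14 [ 291    0   84   59 2314] ctr [605.4 264.4] size [30.1 85. ] ang 28.65 zmed 0.0103
w14 [ 366  106   97  142 4333] ctr [441.3 179.4] size [ 81.  174.8] ang 76.12 zmed 0.0228
w14 [168 134  45  31 614] ctr [480.9 429. ] size [50.  16.4] ang 60.97 zmed 0.0119
w14 [251 180  69  28 350] ctr [422.1 321.1] size [ 8.6 88.9] ang 17.99 zmed 0.0096
w14 [ 291    0   84   60 2400] ctr [605.5 264.6] size [30.5 85.1] ang 28.72 zmed 0.0102
w14 [ 67  11  18  18 122] ctr [620.6 533. ] size [17.4 13.3] ang 77.68 zmed 0.0136
w14 [ 168   86   46   79 1374] ctr [506.8 414.9] size [50.3 75.4] ang 61.09 zmed 0.0083
w14 [ 366  105   97  143 4504] ctr [441.3 179.4] size [ 81.  174.8] ang 76.12 zmed 0.0227
w14 [238 178  82  33 664] ctr [418.9 329. ] size [ 11.4 106.4] ang 18.29 zmed 0.0086
pos [0.4446 0.3328 0.2802] yaw -0.044 tool-shift cm [ 0.42 -2.74 -0.01] roll -0.044 dyaw 0.044 q [-0.39  0.31 -0.39  1.78  0.13  1.07 -2.43]
```

View pics/w14b.png

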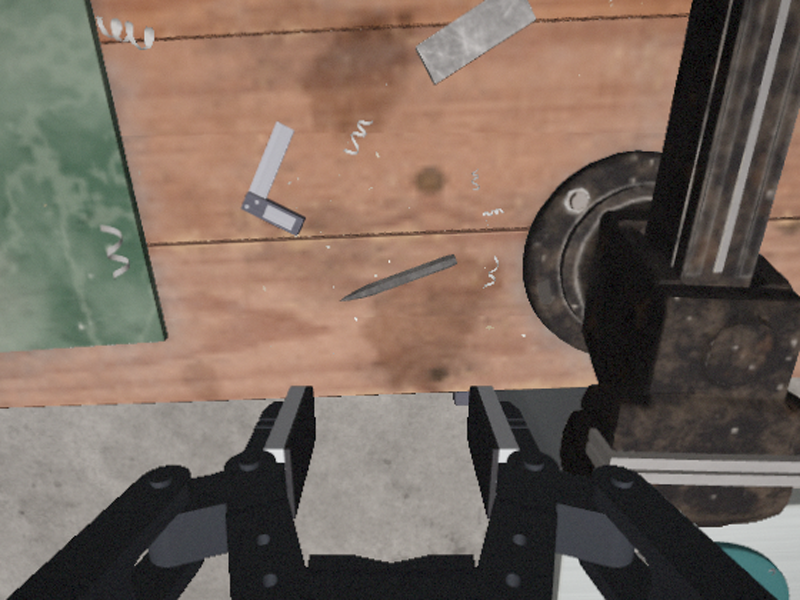

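Left view: small square with its corner at (247,200), stock to (300,230) and blade to (285,127). The punch runs from (343,300) to (455,258). Sizes 50.3x75.4 (stock 12 high) and 106x11 match the small square and the punch.

```bash
python3 - <<'E'
from h import *
th=-.504;o=np.array([.5068,.4149])
t=o+R.from_euler("z",th).as_matrix()[:2,:2]@[-.0295,-.009];print(t);togo(t,th+np.pi/2,.11)
E
```

```text
[0.47662171 0.42126557]
pos [0.4446 0.3328 0.2802] yaw -0.044 tool-shift cm [ 2.84 -9.01 17.  ] roll -1.111 dyaw 1.111 q [-0.39  0.31 -0.39  1.78  0.13  1.07 -2.43]
```

Call:
send_rows(
  linear=[
    [1.42,-4.5,0],
    [1.42,-4.5,0],
    [0,0,2],
    [0,0,2],
    [0,0,2],
    [0,0,2],
    [0,0,2],
    [0,0,2],
    [0,0,2],
    [0,0,3],
  ],
  roll=[0,0,-0.139,-0.139,-0.139,-0.139,-0.139,-0.139,-0.139,-0.138],
  hand=[60,60,60,60,60,55,55,55,55,55],
)

```text
t: 23.9
eef_pos: [0.479, 0.4206, 0.1118]
tcp_rot: [3.14, -0.001, 1.07]
ft_force: [-1.6, 1.0, -0.9]
gripper_width: 0.0468
grasp_force: 0.0
```

Call:
send_rows(
  linear=[
    [0,0,0],
    [0,0,0],
  ],
  roll=[0,0],
  hand=[55,55],
)

```text
t: 24.1
eef_pos: [0.4779, 0.4208, 0.1116]
tcp_rot: [-3.141, 0.002, 1.062]
ft_force: [0.2, 0.6, 0.2]
gripper_width: 0.047
grasp_force: 0.0
```

```bash
python3 - <<'E'
from h import *
th=-.504;o=np.array([.5068,.4149])
snap("w15");rects("w15",.0095,.03);rects("w15",.0035,.03)
t=o+R.from_euler("z",th).as_matrix()[:2,:2]@[-.0295,-.009];print(t);togo(t,th+np.pi/2,.0225)
E
```

```text
w15 [    0     0   270   152 21910] ctr [457.  583.3] size [173.5  82.9] ang 1.57 zmed 0.0109
w15 [ 259  179   23   67 1515] ctr [480.6 429.5] size [49.7 16. ] ang 60.64 zmed 0.0121
w15 [457 272  66  28 877] ctr [596.7 283.8] size [27.5 45.2] ang 29.12 zmed 0.0103
w15 [    0     0   274   152 23241] ctr [458.4 583.3] size [176.3  83. ] ang 1.54 zmed 0.0108
w15 [ 259  177  107   69 3308] ctr [506.4 415.2] size [49.7 75. ] ang 60.84 zmed 0.0084
w15 [ 452  269   72   31 1178] ctr [603.8 291.1] size [25.2 57.4] ang 58.96 zmed 0.0101
[0.47662171 0.42126557]
pos [0.4782 0.4218 0.1127] yaw 1.063 tool-shift cm [-0.13 -0.12  9.02] roll -0.004 dyaw 0.004 q [-0.38  0.69 -0.56  1.7   0.45  0.88 -1.63]
```

Call:
send_rows(
  linear=[
    [-0.1,-0.1,3],
    [0,0,3],
    [0,0,2],
    [0,0,1],
    [0,0,0],
    [0,0,0],
    [0,0,0],
    [0,0,0],
    [0,0,0],
    [0,0,0],
  ],
  roll=[0,0,0,0,0,0,0,0,0,0],
  hand=[55,55,55,55,55,8,8,8,8,8],
)

```text
t: 25.15
eef_pos: [0.4769, 0.4229, 0.0237]
tcp_rot: [3.14, -0.003, 1.066]
ft_force: [-0.7, -0.8, 6.2]
gripper_width: 0.014
grasp_force: 59.9
```

Call:
send_rows(
  linear=[
    [0,0,-2],
    [0,0,-4],
    [0,0,-4],
    [0,0,-4],
    [0,0,-4],
    [0,0,-4],
    [0,0,-4],
    [0,0,0],
    [0,0,0],
  ],
  roll=[0,0,0,0,0,0,0,0,0],
  hand=[8,8,8,8,8,8,8,8,8],
)

```text
t: 26.05
eef_pos: [0.4762, 0.4222, 0.2831]
tcp_rot: [3.14, -0.002, 1.067]
ft_force: [-0.5, -0.3, -0.7]
gripper_width: 0.014
grasp_force: 59.1
```

```bash
python3 - <<'E'
from h import *
th=.12;o=np.array([.4664,-.2109])
t=o+R.from_euler("z",th).as_matrix()[:2,:2]@[-.0295,-.009];print(t);togo(t,th+np.pi/2)
E
```

```text
[ 0.43818956 -0.22336679]
pos [0.4762 0.4222 0.2831] yaw 1.067 tool-shift cm [-58.35  27.87  -0.07] roll -0.624 dyaw 0.624 q [-0.32  0.5  -0.65  1.57  0.32  1.17 -1.54]
```

Call:
send_rows(
  linear=[
    [-2.5,1.2,0],
    [-4,1.91,0],
    [-4,1.91,0],
    [-4,1.91,0],
    [-4,1.91,0],
    [-4,1.91,0],
    [-4,1.91,0],
    [-4,1.91,0],
    [-4,1.91,0],
    [-4,1.91,0],
  ],
  roll=[0,0,0,0,0,0,0,0,0,0],
  hand=[8,8,8,8,8,8,8,8,8,8],
)

```text
t: 27.05
eef_pos: [0.4496, -0.0059, 0.2805]
tcp_rot: [-3.139, 0.001, 1.066]
ft_force: [1.7, 0.6, -1.9]
gripper_width: 0.0134
grasp_force: 59.0
```

Call:
send_rows(
  linear=[
    [-4,1.91,0],
    [-4,1.91,0],
    [-4,1.91,0],
    [-4,1.91,0],
    [-3.8,1.8,0],
    [0,0,0],
  ],
  roll=[0,0,0,0,0,0],
  hand=[8,8,8,8,8,8],
)

```text
t: 27.65
eef_pos: [0.4357, -0.2289, 0.28]
tcp_rot: [-3.139, 0.002, 1.057]
ft_force: [-0.4, 0.3, -1.3]
gripper_width: 0.0139
grasp_force: 59.1
```

Call:
send_rows(
  linear=[
    [0,0,3],
    [0,0,3],
    [0,0,3],
    [0,0,3],
    [0,0,3],
    [0,0,0],
    [0,0,0],
  ],
  roll=[-0.125,-0.125,-0.125,-0.125,-0.124,0,0],
  hand=[8,8,8,8,8,8,8],
)

```text
t: 28.35
eef_pos: [0.4376, -0.2222, 0.1313]
tcp_rot: [-3.14, -0.002, 1.688]
ft_force: [0.5, -0.7, -0.3]
gripper_width: 0.0137
grasp_force: 59.0
```

```bash
cat > s.py <<'E'
from h import *
snap("w16"); view("w16")
th=.12;o=np.array([.4664,-.2109])
t=o+R.from_euler("z",th).as_matrix()[:2,:2]@[-.0295,-.009];togo(t,th+np.pi/2)
L,p=local("w16",o,th)
m=(L[...,2]>60)&(L[...,2]<180)&(L[...,1]>6)&(L[...,0]>-15)&(L[...,0]<70); m[300:]=0
q=L[m]; print(len(q),np.percentile(q,[.5,99.5],axis=0).round(1)); A=np.c_[q[:,:2],np.ones(len(q))]; print(np.linalg.lstsq(A,q[:,2],rcond=None)[0])
E
python3 s.py
```

```text
pos [ 0.4384 -0.2227  0.1323] yaw 1.688 tool-shift cm [-0.07 -0.03 -0.  ] roll -0.003 dyaw 0.003 q [ 0.76  0.42 -0.42  2.06  0.25  0.72  0.29]
3659 [[-14.8   9.3 112.7]
 [ 37.2  24.6 116.4]]
[-4.47952357e-03 -1.28697963e-02  1.15161006e+02]
```

View pics/w16b.png

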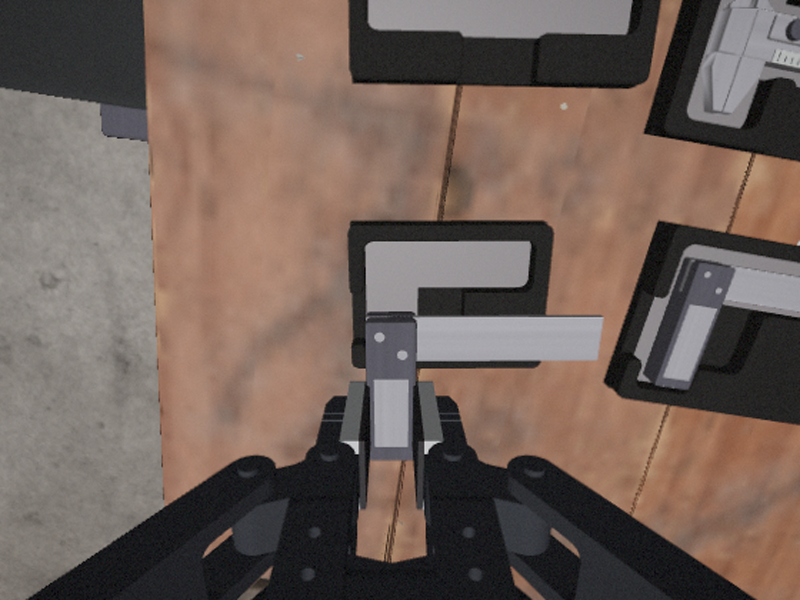

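The small square is held level over its cut-out in the right pose. Lowering and releasing.

Call:
send_rows(
  linear=[
    [0,0,3],
    [0,0,3],
    [0,0,2],
    [0,0,0.8],
    [0,0,0.6],
    [0,0,0.5],
    [0,0,0],
    [0,0,0],
  ],
  roll=[0,0,0,0,0,0,0,0],
  hand=[8,8,8,8,8,8,8,8],
)

```text
t: 29.2
eef_pos: [0.4386, -0.2231, 0.0335]
tcp_rot: [3.141, 0.001, 1.69]
ft_force: [0.1, 0.7, -0.5]
gripper_width: 0.014
grasp_force: 59.1
```

Call:
send_rows(
  linear=[
    [0,0,0],
    [0,0,0],
    [0,0,0],
    [0,0,0],
    [0,0,-2.5],
    [0,0,-4],
    [0,0,-4],
    [0,0,-4],
    [0,0,0],
    [0,0,0],
  ],
  roll=[0,0,0,0,0,0,0,0,0,0],
  hand=[40,40,40,40,40,40,40,50,50,50],
)

```text
t: 30.2
eef_pos: [0.4383, -0.2232, 0.1785]
tcp_rot: [3.14, 0.002, 1.69]
ft_force: [0.0, -0.3, -0.4]
gripper_width: 0.0426
grasp_force: 0.0
```

```bash
python3 - <<'E'
from h import *
snap("w17")
L,p=local("w17",np.array([.4664,-.2109]),.12)
b=(abs(L[...,0])<49)&(abs(L[...,1])<37)
for lo,hi,x in((13.5,17,-18),(18.8,21.5,-60)):
    m=(b&(L[...,2]>lo)&(L[...,2]<hi)&(L[...,0]>x)).astype(np.uint8); m[300:]=0
    n,l,st,ce=cv2.connectedComponentsWithStats(m)
    for i in range(1,n):
        if st[i,4]>150: q=L[l==i]; print(lo,st[i],cv2.minAreaRect(q[:,:2].astype(np.float32)),np.median(q[:,2]))
togo((.4189,.329),1.890,.28)
E
```

```text
13.5 [ 286  164   65   18 1107] ((10.266050338745117, 15.891826629638672), (56.10569381713867, 15.370131492614746), 0.4961034655570984) 15.434225972709548
18.8 [ 250  149  116   83 3623] ((0.00997161865234375, 0.027484893798828125), (73.9350814819336, 97.982666015625), 89.976318359375) 20.179161065009442
18.8 [264 166  19  55 931] ((-28.911298751831055, -1.7160053253173828), (15.437055587768555, 49.246768951416016), 0.44546619057655334) 20.1946549590582
pos [ 0.4376 -0.2228  0.1774] yaw 1.69 tool-shift cm [ 55.01   4.72 -10.27] roll -0.2 dyaw 0.2 q [ 0.79  0.35 -0.46  2.02  0.21  0.82  0.33]
```

Small square seated: stock top 20.2, blade top 15.4 mm. Back over the vice for the punch.

Call:
send_rows(
  linear=[
    [0,0,-4],
    [0,0,-4],
    [2,0.2,-2.3],
    [4.2,0.36,0],
    [4.2,0.36,0],
    [4.2,0.36,0],
    [4.2,0.36,0],
    [4.2,0.36,0],
    [4.2,0.36,0],
    [4.2,0.36,0],
  ],
  roll=[0,0,0,0,0,0,0,0,0,0],
  hand=[50,50,50,50,50,50,50,50,50,50],
)

```text
t: 31.25
eef_pos: [0.4265, 0.0935, 0.2793]
tcp_rot: [-3.139, -0.0, 1.691]
ft_force: [-0.1, 0.7, 0.9]
gripper_width: 0.0428
grasp_force: 0.0
```

Call:
send_rows(
  linear=[
    [4.2,0.36,0],
    [4.2,0.36,0],
    [4.2,0.36,0],
    [4.2,0.36,0],
    [4.2,0.36,0],
    [2.6,0.2,0],
    [0,0,0],
    [0,0,0],
    [0,0,0],
  ],
  roll=[0,0,0,0,0,0,-0.1,-0.1,0],
  hand=[50,50,50,50,50,50,50,50,50],
)

```text
t: 32.15
eef_pos: [0.4184, 0.3287, 0.2787]
tcp_rot: [-3.138, -0.0, 1.892]
ft_force: [0.6, 0.2, -0.5]
gripper_width: 0.0427
grasp_force: 0.0
```

```bash
python3 - <<'E'
from h import *
snap("w18"); rects("w18",.0035,.03,100)
togo((.4189,.329),1.890,.0215)
E
```

```text
w18 [ 388    0  172   65 5476] ctr [574.2 570.2] size [205.2  52.1] ang 1.62 zmed 0.0109
w18 [497  53  24  15 136] ctr [618.8 531.7] size [15.7 14.7] ang 3.47 zmed 0.0133
w18 [270 130  10  88 719] ctr [418.7 329.2] size [ 10.9 106. ] ang 18.2 zmed 0.0087
w18 [ 73 210  25  27 325] ctr [211.2 201.6] size [25.  18.9] ang 65.3 zmed 0.0138
w18 [ 379  234   29   62 1443] ctr [605.9 264.4] size [30.9 87. ] ang 28.82 zmed 0.0104
w18 [ 175  252  125   48 2759] ctr [415.8 189.2] size [166.6  60.9] ang 13.74 zmed 0.022
pos [0.4187 0.3285 0.279 ] yaw 1.889 tool-shift cm [ 0.04  0.13 25.75] roll -0.001 dyaw 0.001 q [-0.02  0.38 -0.88  1.82  0.32  1.1  -0.69]
```

Call:
send_rows(
  linear=[
    [0.04,0.1,3],
    [0,0,4],
    [0,0,4.5],
    [0,0,4.5],
    [0,0,4],
    [0,0,3],
    [0,0,1.7],
    [0,0,1],
    [0,0,0],
    [0,0,0],
  ],
  roll=[0,0,0,0,0,0,0,0,0,0],
  hand=[50,50,50,50,50,50,50,50,50,50],
  grip_force=60,
)

```text
t: 33.2
eef_pos: [0.4206, 0.3302, 0.0248]
tcp_rot: [3.14, -0.001, 1.89]
ft_force: [0.3, 0.5, 0.1]
gripper_width: 0.0426
grasp_force: 0.0
```

Call:
send_rows(
  linear=[
    [0,0,0],
    [0,0,0],
    [0,0,0],
    [0,0,0],
    [0,0,0],
    [0,0,0],
    [0,0,0],
  ],
  roll=[0,0,0,0,0,0,0],
  hand=[4,4,4,4,4,4,4],
)

```text
t: 33.9
eef_pos: [0.4206, 0.3299, 0.0247]
tcp_rot: [3.14, 0.0, 1.89]
ft_force: [-0.5, -1.1, 7.5]
gripper_width: 0.0057
grasp_force: 52.7
```

Call:
send_rows(
  linear=[
    [0,0,-2],
    [0,0,-4],
    [0,0,-4],
    [0,0,-4],
    [0,0,-4],
    [0,0,-4],
    [0,0,-4],
    [0,0,0],
    [0,0,0],
  ],
  roll=[0,0,0,0,0,0,0,0,0],
  hand=[4,4,4,4,4,4,4,4,4],
)

```text
t: 34.8
eef_pos: [0.4202, 0.3293, 0.2842]
tcp_rot: [3.14, 0.001, 1.89]
ft_force: [-0.3, 0.3, -1.3]
gripper_width: 0.0059
grasp_force: 50.7
```

```bash
python3 - <<'E'
from h import *
togo((.4705,-.0737),.093)
E
```

```text
pos [0.4202 0.3293 0.2842] yaw 1.89 tool-shift cm [-3.985e+01 -7.880e+00  1.000e-02] roll -1.344 dyaw 1.344 q [-0.01  0.38 -0.89  1.81  0.33  1.11 -0.69]
```

Call:
send_rows(
  linear=[
    [-2,-0.4,0],
    [-4,-0.79,0],
    [-4,-0.79,0],
    [-4,-0.79,0],
    [-4,-0.79,0],
    [-4,-0.79,0],
    [-4,-0.79,0],
    [-4,-0.79,0],
    [-4,-0.79,0],
    [-4,-0.79,0],
  ],
  roll=[0,0,0,0,0,0,0,0,0,0],
  hand=[4,4,4,4,4,4,4,4,4,4],
)

```text
t: 35.8
eef_pos: [0.467, -0.0566, 0.2821]
tcp_rot: [-3.139, -0.001, 1.89]
ft_force: [1.6, 0.5, -1.4]
gripper_width: 0.006
grasp_force: 50.7
```

Call:
send_rows(
  linear=[
    [-1.85,-0.37,0],
    [0,0,0],
    [0,0,0],
    [0,0,0],
    [0,0,0],
    [0,0,0],
    [0,0,0],
    [0,0,0],
    [0,0,0],
    [0,0,0],
  ],
  roll=[0,-0.135,-0.135,-0.135,-0.135,-0.135,-0.135,-0.135,-0.135,-0.135],
  hand=[4,4,4,4,4,4,4,4,4,4],
)

```text
t: 36.8
eef_pos: [0.4693, -0.0735, 0.282]
tcp_rot: [3.141, -0.003, 3.111]
ft_force: [0.2, 0.0, -1.2]
gripper_width: 0.0058
grasp_force: 50.7
```

Call:
send_rows(
  linear=[
    [0,0,4],
    [0,0,4],
    [0,0,4],
    [0,0,3],
    [0,0,0],
    [0,0,0],
  ],
  roll=[-0.129,0,0,0,0,0],
  hand=[4,4,4,4,4,4],
)

```text
t: 37.4
eef_pos: [0.4699, -0.0729, 0.1332]
tcp_rot: [3.14, -0.002, -3.047]
ft_force: [0.8, 0.1, 0.1]
gripper_width: 0.0056
grasp_force: 50.7
```

```bash
python3 - <<'E'
from h import *
snap("w19"); view("w19")
th=.093;o=np.array([.4705,-.0737]); togo(o,th)
L,p=local("w19",o,th); m=(L[...,2]>85)&(L[...,2]<150)&(L[...,0]<-14)&(abs(L[...,1])<14); m[300:]=0
q=L[m]; print(len(q),np.percentile(q,[.5,99.5],axis=0).round(1)); print(np.polyfit(q[:,0],q[:,1],1),np.polyfit(q[:,0],q[:,2],1))
E
```

```text
pos [ 0.4709 -0.0731  0.1343] yaw -3.048 tool-shift cm [ 0.04 -0.06 -0.  ] roll 0.001 dyaw -0.001 q [ 0.77  0.5  -0.83  2.07  0.52  0.79  1.28]
1548 [[-53.4  -5.  112.4]
 [-14.2   5.9 119.4]]
[-0.00678788  0.33735958] [6.88691423e-02 1.18461915e+02]
```

View pics/w19b.png

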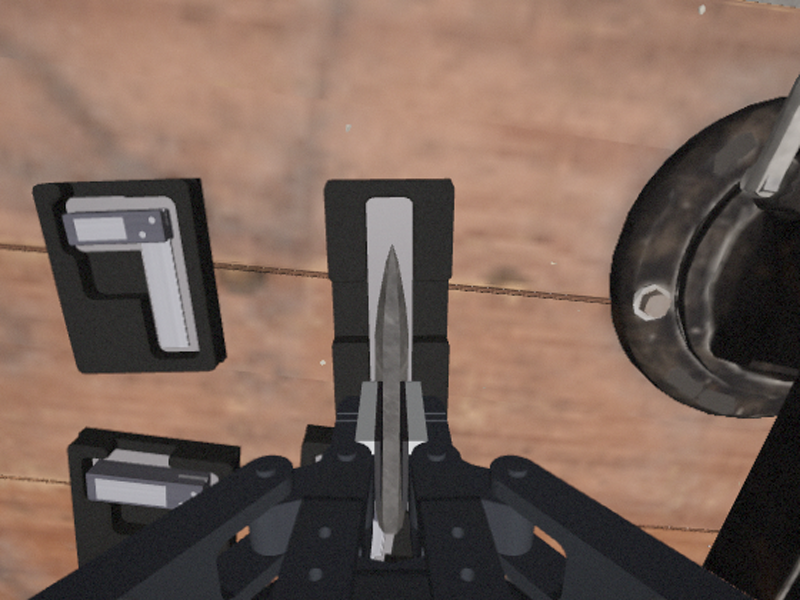

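The punch is held with its tip at (392,248), straight and level over its cut-out. Lowering.

Call:
send_rows(
  linear=[
    [0,0,3],
    [0,0,3],
    [0,0,2],
    [0,0,0.8],
    [0,0,0.6],
    [0,0,0.6],
    [0,0,0],
    [0,0,0],
  ],
  roll=[0,0,0,0,0,0,0,0],
  hand=[4,4,4,4,4,4,4,4],
)

```text
t: 38.25
eef_pos: [0.471, -0.0736, 0.0344]
tcp_rot: [-3.141, 0.001, -3.049]
ft_force: [-0.1, -0.1, -0.6]
gripper_width: 0.0055
grasp_force: 50.7
```

Call:
send_rows(
  linear=[
    [0,0,0],
    [0,0,0],
    [0,0,0],
    [0,0,0],
    [0,0,0],
    [0,0,-2.5],
    [0,0,-4],
    [0,0,-4],
    [0,0,-4],
    [0,0,-4],
  ],
  roll=[0,0,0,0,0,0,0,0,0,0],
  hand=[36,36,36,36,36,36,36,36,36,36],
)

```text
t: 39.25
eef_pos: [0.4702, -0.0733, 0.2202]
tcp_rot: [3.141, -0.0, -3.048]
ft_force: [1.4, -1.0, 0.4]
gripper_width: 0.0311
grasp_force: 0.0
```

Call:
send_rows(
  linear=[
    [3,-3,-1],
    [3,-4,0],
    [3,-4,0],
    [0,-3,0],
    [0,0,0],
    [0,0,0],
  ],
  roll=[0,0,0,0,0,0],
  hand=[36,36,36,36,36,36],
)

```text
t: 39.85
eef_pos: [0.3938, -0.2214, 0.2287]
tcp_rot: [3.141, 0.0, -3.05]
ft_force: [0.5, 0.0, -0.0]
gripper_width: 0.0306
grasp_force: 0.0
```

```bash
python3 - <<'E'
from h import *
print(robot.read_state()["eef_pos"])
snap("w20"); view("w20")
L,p=local("w20",np.array([.4705,-.0737]),.093)
m=(L[...,2]>11)&(L[...,2]<30)&(abs(L[...,1])<11)&(abs(L[...,0])<59); m[300:]=0
q=L[m]; print(len(q),np.percentile(q,[1,99],axis=0).round(1),np.median(q[:,2]),np.polyfit(q[:,0],q[:,1],1))
t,d=robot.grab_frame("top"); np.savez("pics/top1.npz",p=t,d=d)
E
```

```text
[ 0.39375838 -0.22141593  0.22870615]
688 [[-49.9  -6.   12.2]
 [ 43.1   4.8  19.1]] 16.66579814302796 [-0.01783843 -1.61166159]
```

View pics/w20b.png

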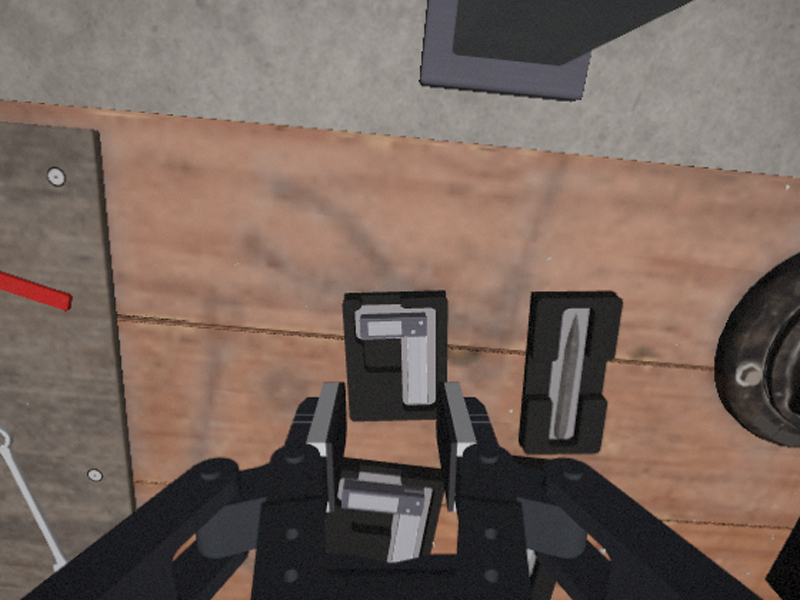

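The punch and both squares lie in their cut-outs. Last check is the caliper opening after placing, from the stored close view.

```bash
python3 - <<'E'
from h import *
L,p=local("w13",np.array([.6351,-.0728]),-.0433)
a=(abs(L[...,1])<5); a[300:]=False
m=a&(L[...,2]>17.3)&(L[...,2]<20.5)&(abs(L[...,0])<60); print("carriage",np.percentile(L[m][:,0],[1,99]),np.median(L[m][:,2]))
m=a&(L[...,2]>11)&(L[...,2]<14)&(L[...,0]>5)&(L[...,0]<84); print("beam",np.percentile(L[m],[1,99],axis=0),np.polyfit(L[m][:,0],L[m][:,1],1))
c,p,d=load("w13"); uv=proj(c,[[.5787,-.07,.016]])[0]; print(uv)
u,v=uv.astype(int); x0=max(u-110,0);y0=max(v-120,0)
cv2.imwrite("pics/c13.png",cv2.resize(p[y0:y0+165,x0:x0+220,::-1],(800,600),interpolation=cv2.INTER_CUBIC))
E
```

```text
carriage [-57.65991172   0.81375541] 18.775583676431562
beam [[ 5.72473435 -4.91874589 11.10889063]
 [72.95419179  4.9451573  13.9430806 ]] [ 0.00871484 -0.51191087]
[272.43178622 252.97323311]
```

View pics/c13.png

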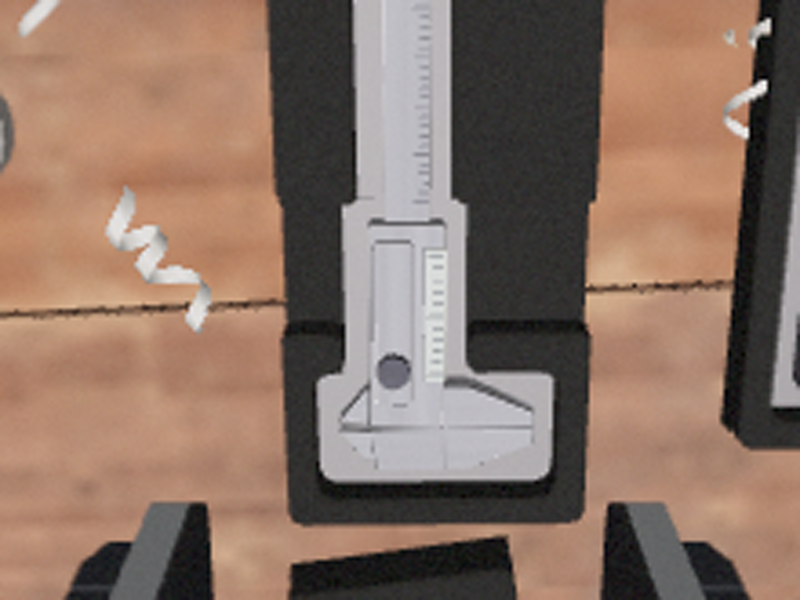

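The caliper lies shut in its cut-out, with the jaw line closed at (437,428). Handing in.

```bash
python3 -c "
from bench import robot
print(robot.hand_in())"
```

```text
the job is handed in; nothing more can be done
None
```

All four tools are lying flat and released in their own inlays, with the caliper shut, and I handed the job in at about 40 s of the 122 s allowed; the hand-in gave no verdict.

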